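Stir the grinding cylinders and hang the rod back

ROBOT

A 7-joint arm with a two-finger parallel gripper is mounted at the origin on the work surface. World frame = base frame: x ahead of the robot, y to its left, z up, the work surface at z = 0. Lengths are in m, angles in rad, forces in N, time in s.
With the tool pointing down it reaches from about 0.35 to 0.9 m from the base axis. Payload 7.2 kg.
Tool frame: the origin (TCP) lies at the very end of the fingers, on their centre line; the grasp point (between the pads) lies 19 mm behind it; y points along the fingers, z is the direction in which the jaws open and shut, and the axes are right-handed (so a half turn about y gives the same grasp; the last joint's range is limited). The gripper opens to 85 mm and grips with 20 to 120 N. Pads are 22 mm wide; open, the fingers measure 114 mm over their backs; the gripper's body (76 mm by 85 mm) begins 54 mm behind the grasp point. The pads swing forward as they close: fully open they stand 13 mm farther back than shut.
Start: joints at [-1.305, 0.411, -0.013, 1.596, 0.006, 1.134, -0.082], TCP at [0.205, 0.591, 0.231] pointing down, gripper open.
Joint ranges: [-2.95, 2.95], [-0.29, 1.99], [-1.47, 1.44], [0.14, 2.54], [-1.03, 4.17], [0.13, 1.85], [-2.86, 2.86]. Speed limits (rad/s): [2.39, 2.39, 3.01, 3.01, 3.14, 3.14, 3.14].

INTERFACE

Orientations are given as a unit quaternion [w, x, y, z].
In Python, from plant import env gives the robot as it stands.
- The arm moves only by the tool arm_command, never from a script. Its argument "moves" is a list of rows, each an object with "linear": the shift along the world's x, y, z in cm, a list of three; "spin": the turn about the world's z in degrees. A call has 1 to 12 rows; each row is the pose to reach, as a shift and turn from the pose measured when the call began; what a row does not reach only later rows make up. A row lasts 1/8 s, in which the tool goes at most 62.5 mm and 10.7 degrees, less where a joint would pass 70% of its speed; a pose out of reach is approached as far as the arm can. A call with a gripper value outside its range is refused whole. "jaw" is the opening, from 0 (shut) to 1 (fully open), set as the call begins (left out, the last holds). The fingers move at their own pace and stop on an object; the grip force is fixed at half the most. Time passes only in rows, so rows that repeat a pose let the fingers close. It gives the time, the measured TCP pose, the force and the opening at its end, in the units of the state.
- env.observe(): the state, without advancing time (a new reading comes with each control period).
- env.camera(name): name is "scene" or "top" or "wrist"; returns the picture (480x640x3 uint8, blue, green, red); there is no depth.
- env.camera_params(name): a dict with "intrinsics" (3x3 intrinsics, pixels), "extrinsics" (4x4, takes a point from camera to world coordinates). Camera axes: x right, y up, looking along -z (the intrinsics and any distortion apply to the point x, -y, -z); pixel columns grow to the right and rows downward; lengths in m; the calibration is good to about 2 mm. A picture is of the moment at which its call begins: read the wrist's pose just before it. camera_params takes no time and is no camera call; for the wrist camera it gives the pose at the moment of the call.
- env.finish_job(): hands the job in, once; it reports no verdict.
The state is a dict: "time": time; "joints": joint angles; "dq": joint speeds; "tau": joint torques, N m; "tool_pos": TCP position; "orientation": TCP orientation; "contact_force": force on the tool from outside, world axes, zero at the start; "moment": the same for the moment, N m; "opening": finger opening in m.
Only numpy, scipy, OpenCV 4.12 (cv2) and the standard library are available. Lean on these libraries where they do the work, as an engineer would, in place of code of your own. Each camera call takes 0.05 s, during which the arm holds its last target.

TASK

Take the stirring rod (the tool with the round bulb foot, not the flat scraper) out of the rack by its handle and stir the white grinding cylinders in the steel dish with it: at least three times round, well out from the centre with the foot close to the floor but not pressed hard on the dish, until they have been moved from where they lay (one may be left), all of them still in the dish. Then hang the rod back upright in its empty fork of the rack, collar fully down behind the lips. Touch the cylinders only with the rod, and leave the scraper and everything else where it is.

Things in the scene. Friction and masses are not known exactly. Their poses are not given: they have to be found in the camera images.
- rod: Stirring rod: vertical round steel shaft 12 mm thick, bulb foot 18 mm across and 24 mm tall, round collar 40 mm across at 135 to 141 mm above the foot's underside, then a square wooden handle 22 x 22 mm from 141 to 219 mm. 0.16 kg. Origin: centre of the foot's underside; z up along the shaft; x, y square to the handle's flats. Hangs in either fork of the rack, foot 30 mm above the table.
- rod_collar (a point): On the rod's axis at the underside of its collar, 135 mm above the foot's underside.
- scraper: A scraper with the same collar and square handle as the rod, but a flat steel blade 56 mm wide at the bottom instead of a bulb. It hangs in the rack's other fork and stays there. Origin: centre of the blade's lower edge, z up.
- rack: Fixed rack, green base 110 x 220 x 12 mm, origin on the table under the midpoint between its two forks' seats (120 mm apart along y). Forks: level slots 20 mm wide, tops 165 mm above the table, open towards -x: prongs 14 x 6 mm end 32 mm before the seat, with lips 4 mm high on the last 4 mm (lift the collar over them); slot closed 14 mm behind the seat. Post 22 mm thick at x +43 mm, y 0.
- slot_left (a point): Seat of the fork at the rack's +y: where the centre of the collar's underside lies when hung (165 mm above the table).
- slot_right (a point): Seat of the fork at the rack's -y, likewise.
- dish: Fixed round steel dish on a green round base 184 mm across and 12 mm thick. Origin on the table at its centre, z up; x points to the side where the cylinders lie at the start. Inner floor 18 mm above the table, inside radius 62 mm at the floor, 71 mm at the rim; rim 70 mm above the table, outer radius 76 mm.
- bead0: One of six like white ceramic grinding cylinders, 20 mm across and 20 mm tall, 22 g, standing on end in the dish at the start. Origin: its centre.
- bead1: One of six like white ceramic grinding cylinders, 20 mm across and 20 mm tall, 22 g, standing on end in the dish at the start. Origin: its centre.
- bead2: One of six like white ceramic grinding cylinders, 20 mm across and 20 mm tall, 22 g, standing on end in the dish at the start. Origin: its centre.
- bead3: One of six like white ceramic grinding cylinders, 20 mm across and 20 mm tall, 22 g, standing on end in the dish at the start. Origin: its centre.
- bead4: One of six like white ceramic grinding cylinders, 20 mm across and 20 mm tall, 22 g, standing on end in the dish at the start. Origin: its centre.
- bead5: One of six like white ceramic grinding cylinders, 20 mm across and 20 mm tall, 22 g, standing on end in the dish at the start. Origin: its centre.
- bolt: A dark steel bolt standing on its head, 24 mm across, 55 mm tall; bystander. Origin: centre of its underside.
- tin: A closed tin, 68 mm across, 60 mm tall; bystander. Origin: centre of its underside.
- funnel: A grey funnel standing mouth down, 100 mm across, 95 mm tall; bystander. Origin: centre of its underside.
- jar: A brown stoneware jar, 110 mm across, 150 mm tall; bystander. Origin: centre of its underside.
- beaker: A white plastic beaker, 72 mm across, 100 mm tall; bystander. Origin: centre of its underside.
- brush: A brush lying on the table; bystander. Origin: on the table under it.
Things that resemble listed ones, but are neither listed nor needed, are in the scene too. What is shaped like the rack but blue is not meant.

How it is judged:
By the outcome, as a careful person would: the job done as asked, in the order asked, and still so for the second after the job is handed in, with the robot touching nothing.
It also fails if it takes over 70 s, if anything falls off the work surface, if the arm or the gripper's body presses on something with over 40 N, if the wrist force passes 120 N, or if a joint passes its speed limit or range.

## Working session

There is one attempt and no reset: what is moved stays moved. The work goes in short steps, Python scripts to look and compute and a tool call to move; the robot and the scene stay as the last step left them, time stands still between calls to the robot, and variables do not carry over. Pictures are saved under pics/ and viewed, and the job is handed in when it is done.

Besides the shell and the picture viewer there is one more tool, called after "Call:" as name([rows], argument=value, ...), one row to a line, values as JSON. arm_command: Moves the arm, as the interface text tells. Its arguments: {"type":"object","properties":{"moves":{"type":"array"},"jaw":{"type":"number"}},"required":["moves"]}

```bash
ls; mkdir -p pics; python3 - <<'E'
from plant import env
import cv2
s=env.observe()
print(s)
for n in ["scene","top","wrist"]:
    p=env.camera_params(n); print(n,p)
    cv2.imwrite(f"pics/{n}0.png",env.camera(n))
E
```

```text
pics
{'time': 0.0, 'joints': array([-1.30519357,  0.41191097, -0.01272033,  1.59706102,  0.00557413,
        1.13429226, -0.08222246]), 'dq': array([-0.00042597, -0.00067902, -0.00050648,  0.00149777, -0.00092183,
        0.00122184,  0.00048133]), 'tau': array([ 1.40018852e-03, -6.00627708e+01,  6.82187118e-01, -2.99407357e+01,
        1.36208598e-02,  1.06595378e-02, -6.58190942e-06]), 'tool_pos': array([0.2046363 , 0.59001629, 0.23043917]), 'orientation': array([-0.69670578,  0.69785566, -0.11753505,  0.11740551]), 'contact_force': array([-0.02202056, -0.9205748 ,  0.76048382]), 'moment': array([-0.02881335, -0.01814274, -0.00689225]), 'opening': 0.08517799943705187}
scene {'intrinsics': array([[521.44762289,   0.        , 316.29707647],
       [  0.        , 521.44762289, 244.62225256],
       [  0.        ,   0.        ,   1.        ]]), 'extrinsics': array([[-8.64370631e-01, -3.57935114e-01,  3.53193809e-01,
         1.07426665e+00],
       [ 5.02854956e-01, -6.14491147e-01,  6.07895981e-01,
         9.21166431e-01],
       [-5.52848509e-04,  7.03052690e-01,  7.11137547e-01,
  
[... 376 characters left out ...]
3e-01],
       [-9.99987343e-01, -4.89374702e-03,  1.16809958e-03,
         4.83072608e-03],
       [ 1.68232788e-04,  1.99516571e-01,  9.79894438e-01,
         1.49698954e+00],
       [ 0.00000000e+00,  0.00000000e+00,  0.00000000e+00,
         1.00000000e+00]])}
wrist {'intrinsics': array([[341.70125724,   0.        , 325.3485669 ],
       [  0.        , 341.70125724, 241.83099053],
       [  0.        ,   0.        ,   1.        ]]), 'extrinsics': array([[ 0.32698844, -0.90450525, -0.27376782,  0.13425474],
       [ 0.94502733,  0.31254337,  0.09612486,  0.61396218],
       [-0.00138112, -0.29014979,  0.95698025,  0.37334128],
       [ 0.        ,  0.        ,  0.        ,  1.        ]])}
```

View pics/scene0.png

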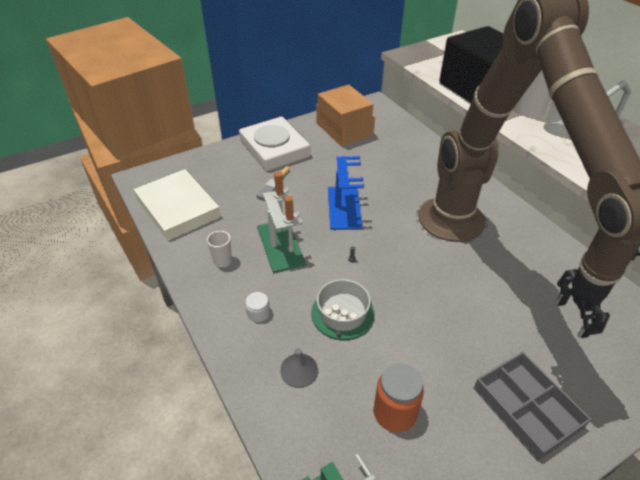

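View pics/top0.png

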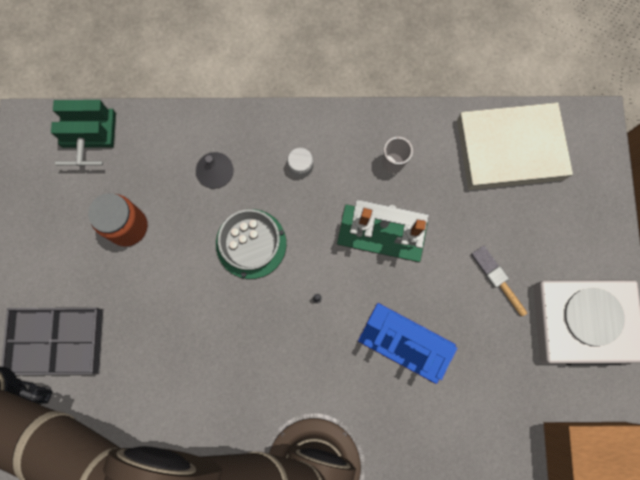

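View pics/wrist0.png

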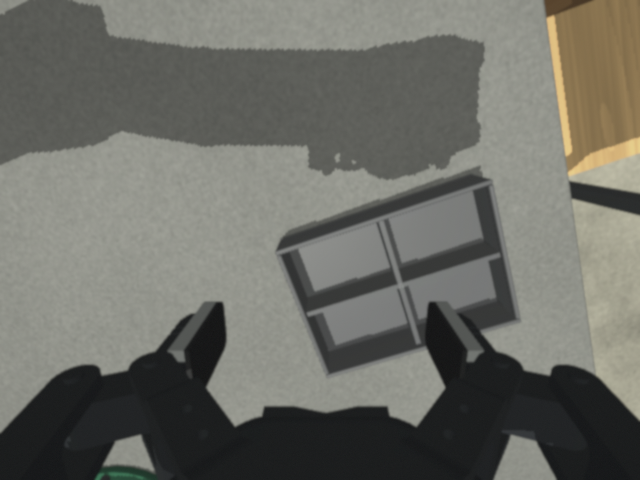

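```bash
python3 - <<'E'
import cv2
a=cv2.imread("pics/scene0.png")[150:290,220:380]; b=cv2.imread("pics/top0.png")[185:285,325:445]
c=cv2.imread("pics/top0.png")[200:285,205:300]
cv2.imwrite("pics/c1.png",cv2.resize(a,(800,700),interpolation=cv2.INTER_CUBIC)[50:650])
cv2.imwrite("pics/c2.png",cv2.resize(b,(720,600),interpolation=cv2.INTER_CUBIC))
cv2.imwrite("pics/c3.png",cv2.resize(c,None,fx=6,fy=6,interpolation=cv2.INTER_CUBIC))
E
```

```text
(no output)
```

View pics/c1.png

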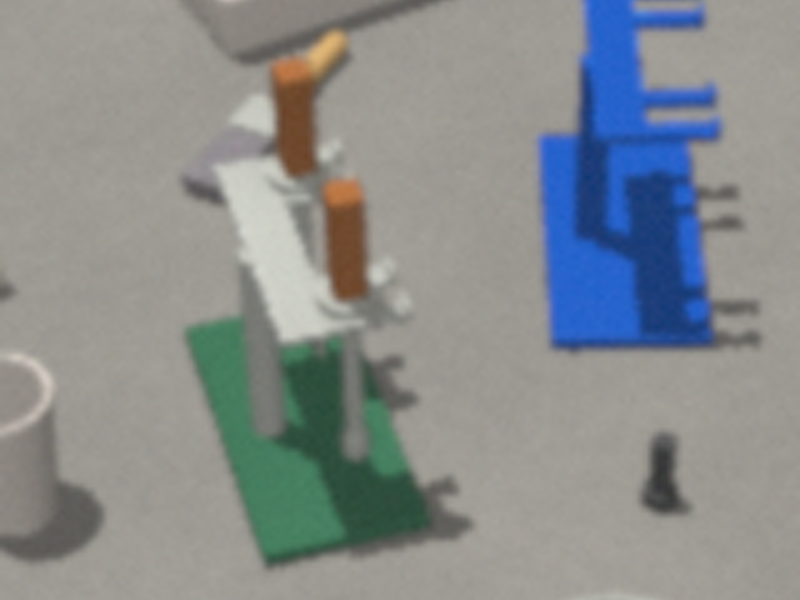

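View pics/c2.png

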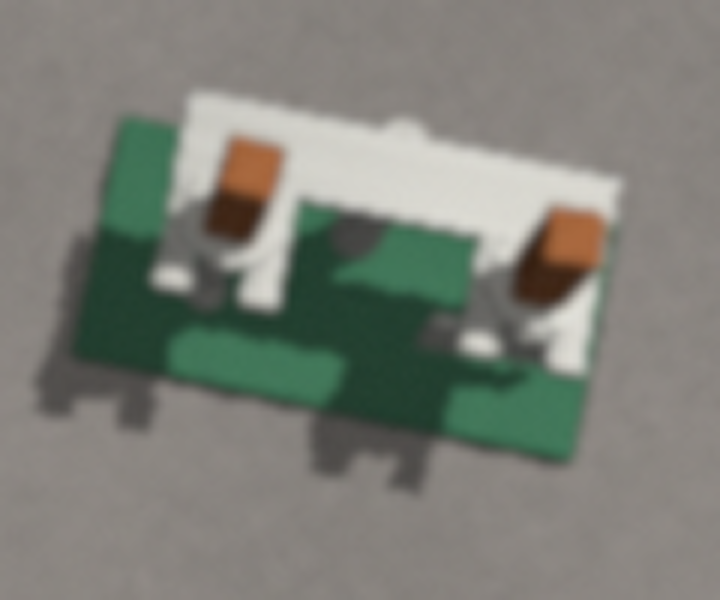

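View pics/c3.png

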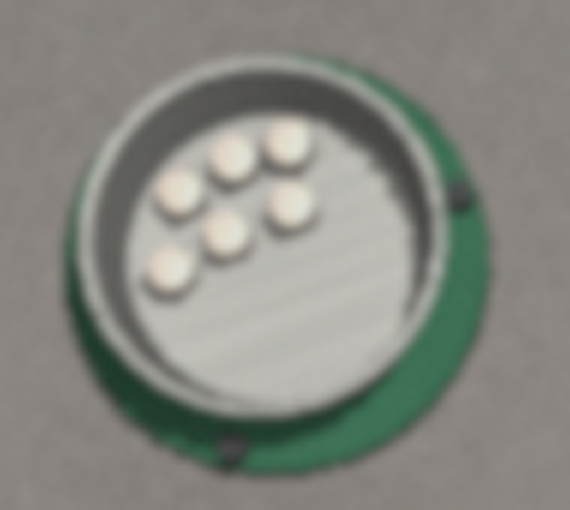

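```bash
cat > h.py <<'E'
import numpy as np, cv2
from scipy.spatial.transform import Rotation as R
def ray(p,uv):
    K=p["intrinsics"];E=p["extrinsics"]
    d=np.linalg.inv(K)@np.array([uv[0],uv[1],1.]); d=np.array([d[0],-d[1],-d[2]])
    return E[:3,3],E[:3,:3]@d
def onz(p,uv,z):
    o,d=ray(p,uv); return (o+d*(z-o[2])/d[2])
def proj(p,X):
    E=p["extrinsics"]; c=E[:3,:3].T@(np.asarray(X,float)-E[:3,3]); q=p["intrinsics"]@np.array([c[0],-c[1],-c[2]]); return q[:2]/q[2]
def tri(p1,u1,p2,u2):
    o1,d1=ray(p1,u1);o2,d2=ray(p2,u2)
    t=np.linalg.lstsq(np.stack([d1,-d2],1),o2-o1,rcond=None)[0]
    a=o1+t[0]*d1;b=o2+t[1]*d2
    return (a+b)/2,np.linalg.norm(a-b)
E
python3 - <<'E'
from plant import env
from h import *
pt=env.camera_params("top");ps=env.camera_params("scene")
s=env.observe();Rm=R.from_quat(np.roll(s["orientation"],-1)).as_matrix();print("tool R",Rm.round(3))
t=cv2.imread("pics/top0.png");sc=cv2.imread("pics/scene0.png")
hsv=cv2.cvtColor(t,cv2.COLOR_BGR2HSV)
def comps(m,mn):
    n,l,st,c=cv2.connectedComponentsWithStats(m.astype(np.uint8))
    return [(l==i,st[i],c[i]) for i in range(1,n) if st[i][4]>=mn]
# handle tops in top view
H,S,V=[hsv[...,i].astype(int) for i in range(3)]
for nm,img,p,roi in(("top",t,pt,(185,285,325,445)),("scene",sc,ps,(150,240,260,310))):
    h=cv2.cvtColor(img,cv2.COLOR_BGR2HSV).astype(int);m=(h[...,0]<15)&(h[...,1]>120)
    k=np.zeros(m.shape,bool);k[roi[0]:roi[1],roi[2]:roi[3]]=1
    for thr in ((130,) if nm=="top" else (50,)):
        for mm,st,c in comps(m&k&(h[...,2]>thr),8): print(nm,thr,st,c,onz(p,c,.249))
# green rack base
g=(H>55)&(H<95)&(S>60)
k=np.zeros(g.shape,bool);k[185:285,325:445]=1
ys,xs=np.nonzero(g&k)
P=np.array([onz(pt,(x,y),.012)[:2] for x,y in zip(xs,ys)],np.float32)
r=cv2.minAreaRect(P);print("rack",r,cv2.boxPoints(r))
# dish
k[:]=0;k[195:285,205:300]=1
ys,xs=np.nonzero(g&k)
P=np.array([onz(pt,(x,y),.012)[:2] for x,y in zip(xs,ys)],np.float32)
print("dish base",cv2.minEnclosingCircle(P))
# beads
w=(V>200)&k
for mm,st,c in comps(w,15): print("bead",st,c,onz(pt,c,.038)[:2])
E
```

```text
tool R [[ 0.945 -0.     0.328]
 [-0.328 -0.001  0.945]
 [ 0.    -1.    -0.001]]
top 130 [362 209   9   9  60] [366.35       212.83333333] [ 0.56176995 -0.11571961  0.249     ]
top 130 [416 221   9   8  62] [420.33870968 224.41935484] [ 0.53526587 -0.23239681  0.249     ]
scene 50 [275 172   8  23 132] [278.4469697  182.18939394] [ 0.5570467 -0.1929639  0.249    ]
scene 50 [285 196   8  23 132] [288.56060606 206.83333333] [ 0.58331078 -0.07970085  0.249     ]
rack ((0.5676096677780151, -0.1772390455007553), (0.21772028505802155, 0.10682763904333115), 76.64979553222656) [[ 0.4905032  -0.27082407]
 [ 0.59444404 -0.29549083]
 [ 0.64471614 -0.08365402]
 [ 0.5407753  -0.05898726]]
dish base ((0.5412086248397827, 0.15997925400733948), 0.08994871377944946)
bead [250 221   6   5  28] [252.5        222.85714286] [0.58976391 0.15380179]
bead [240 222   7   7  39] [243.23076923 225.15384615] [0.58389625 0.17724459]
bead [232 228   6   7  31] [234.58064516 230.93548387] [0.568981   0.19888801]
bead [250 231   7   6  34] [253.17647059 233.17647059] [0.56293844 0.15168471]
bead [239 235   7   7  37] [242.24324324 237.75675676] [0.55123494 0.17914559]
bead [230 241   7   7  37] [232.86486486 243.62162162] [0.53624497 0.20252363]
```

Call:
arm_command([
  {"linear":[0,0,6],"spin":0},
  {"linear":[4,-6,10],"spin":2},
  {"linear":[7,-12,12],"spin":4},
  {"linear":[10,-18,12],"spin":6},
  {"linear":[13,-24,12],"spin":6},
  {"linear":[16,-30,12],"spin":6},
  {"linear":[18,-36,12],"spin":6},
  {"linear":[20,-42,12],"spin":6},
  {"linear":[22,-48,12],"spin":6},
  {"linear":[23,-54,12],"spin":6},
  {"linear":[24,-60,12],"spin":6},
  {"linear":[24,-66,12],"spin":6},
], jaw=1)

```text
time: 1.65
tool_pos: [0.4421, -0.0372, 0.3507]
orientation: [-0.702, 0.703, -0.081, 0.081]
contact_force: [1.4, 1.0, -0.5]
opening: 0.0854
```

Call:
arm_command([
  {"linear":[0,-4,0],"spin":0},
  {"linear":[0,-4,0],"spin":0},
])

```text
time: 1.9
tool_pos: [0.4416, -0.0806, 0.3508]
orientation: [-0.702, 0.703, -0.083, 0.083]
contact_force: [0.5, 0.5, -0.5]
opening: 0.0857
```

```bash
python3 - <<'E'
from plant import env
from h import *
import pickle
s=env.observe();p=env.camera_params("wrist");im=env.camera("wrist")
print(s["time"],s["tool_pos"],s["dq"].round(3),s["joints"].round(2))
pickle.dump(p,open("w1.pkl","wb"));cv2.imwrite("pics/w1.png",im)
E
```

```text
1.9 [ 0.44159458 -0.08062627  0.35080655] [-0.037  0.007 -0.075  0.005 -0.024 -0.001 -0.046] [-0.51 -0.02  0.58  1.84  0.01  1.31  1.41]
```

View pics/w1.png

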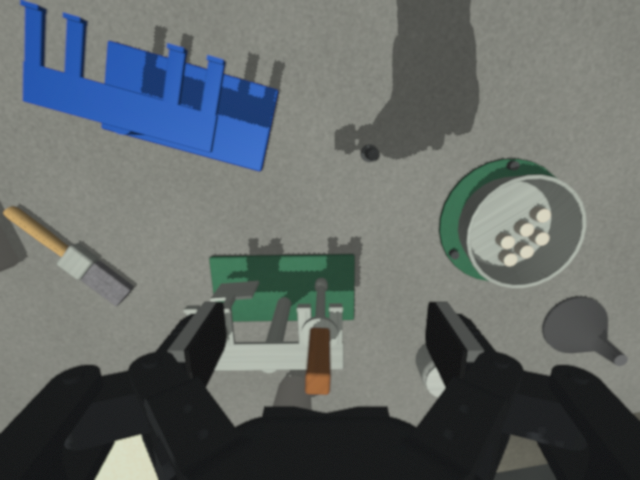

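```bash
python3 - <<'E'
from h import *
import pickle
p=pickle.load(open("w1.pkl","rb"));im=cv2.imread("pics/w1.png")
cv2.imwrite("pics/w1c.png",cv2.resize(im[245:405,195:375],None,fx=3.7,fy=3.7,interpolation=cv2.INTER_CUBIC))
h=cv2.cvtColor(im,cv2.COLOR_BGR2HSV).astype(int)
m=(h[...,0]<15)&(h[...,1]>120)&(h[...,2]>130); m[:300]=0
m[:,:290]=0;m[:,345:]=0
ys,xs=np.nonzero(m);print(len(xs),xs.mean(),ys.mean(),onz(p,(xs.mean(),ys.mean()),.249))
P=np.array([onz(p,(x,y),.249)[:2] for x,y in zip(xs,ys)],np.float32)*1000;print(cv2.minAreaRect(P))
print("check proj", proj(p,[.5618,-.1157,.249]), "foot",proj(p,[.5618,-.1157,.03]))
E
```

```text
429 316.9207459207459 383.95337995337997 [ 0.56327772 -0.11786447  0.249     ]
((562.9181518554688, -117.77796936035156), (18.99412727355957, 19.451927185058594), 76.60478210449219)
check proj [318.96560042 382.05741766] foot [321.79205192 280.07966947]
```

View pics/w1c.png

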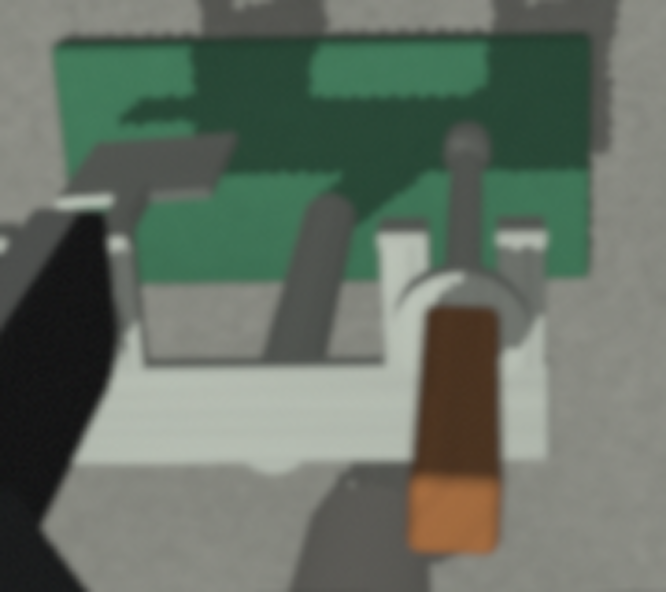

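Call:
arm_command([
  {"linear":[6,-1.8,-3],"spin":0},
  {"linear":[12.1,-3.6,-5],"spin":0},
  {"linear":[12.1,-3.6,-5],"spin":0},
  {"linear":[12.1,-3.6,-5],"spin":0},
  {"linear":[12.1,-3.6,-5],"spin":0},
])

```text
time: 2.58
tool_pos: [0.5621, -0.1136, 0.3016]
orientation: [0.703, -0.702, 0.081, -0.082]
contact_force: [-1.2, -0.1, 0.6]
opening: 0.0853
```

```bash
python3 - <<'E'
from plant import env
from h import *
s=env.observe();im=env.camera("wrist")
print(s["time"],s["tool_pos"],s["orientation"])
cv2.imwrite("pics/w2.png",im)
E
```

```text
2.575 [ 0.56213868 -0.11357462  0.30155961] [ 0.70251815 -0.70222304  0.08130059 -0.08210525]
```

View pics/w2.png

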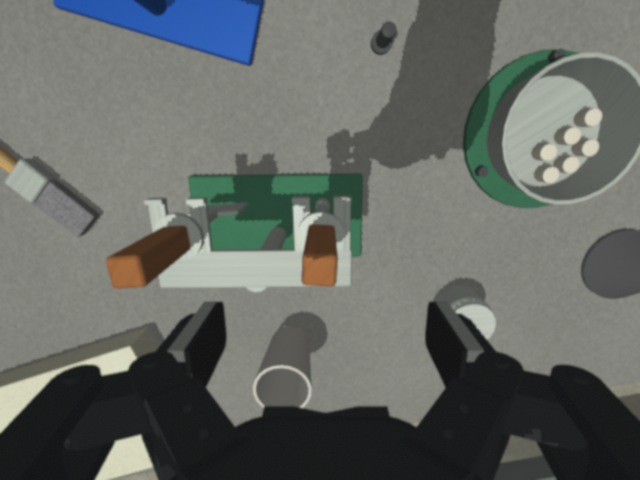

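Call:
arm_command([
  {"linear":[0,-0.3,-4],"spin":0},
  {"linear":[0,-0.3,-8],"spin":0},
  {"linear":[0,-0.3,-11.3],"spin":0},
  {"linear":[0,-0.3,-11.3],"spin":0},
  {"linear":[0,-0.3,-11.3],"spin":0},
  {"linear":[0,-0.3,-11.3],"spin":0},
])

```text
time: 3.38
tool_pos: [0.5631, -0.1168, 0.1909]
orientation: [0.703, -0.702, 0.08, -0.083]
contact_force: [-0.3, 0.4, 0.2]
opening: 0.0852
```

```bash
python3 - <<'E'
from plant import env
from h import *
s=env.observe()
cv2.imwrite("pics/w3.png",env.camera("wrist"));cv2.imwrite("pics/s3.png",cv2.resize(env.camera("scene")[130:290,200:400],None,fx=3.7,fy=3.7))
E
```

```text
(no output)
```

View pics/w3.png

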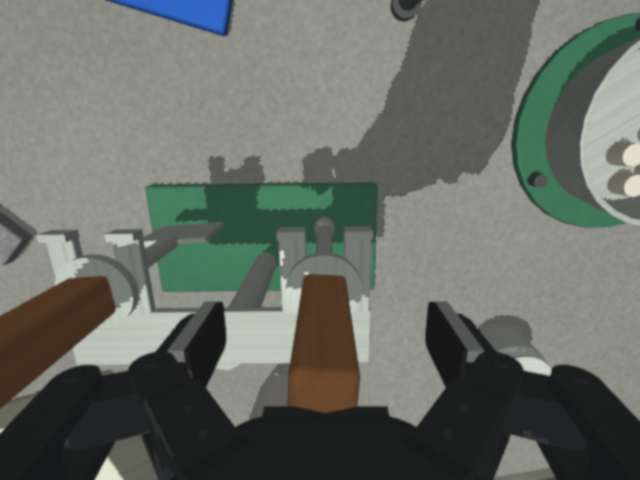

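View pics/s3.png

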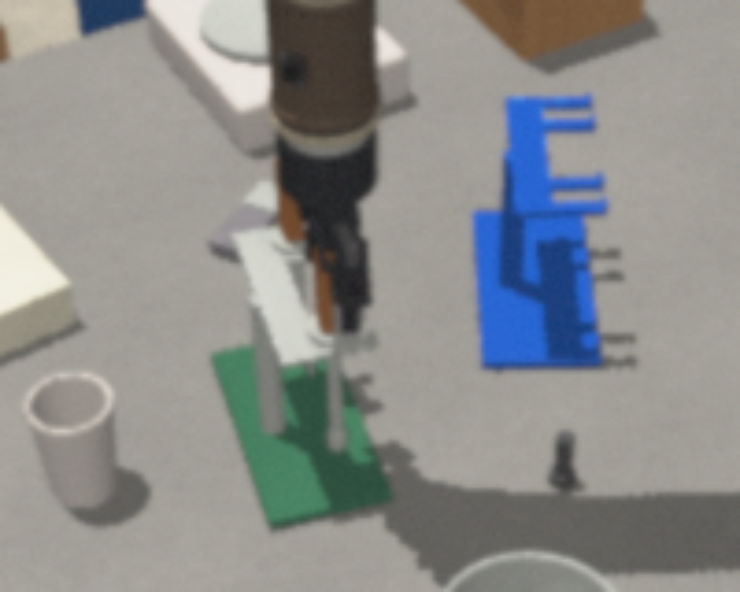

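Call:
arm_command([
  {"linear":[0,0,0],"spin":0},
  {"linear":[0,0,0],"spin":0},
  {"linear":[0,0,0],"spin":0},
  {"linear":[0,0,0],"spin":0},
  {"linear":[0,0,0],"spin":0},
  {"linear":[0,0,0],"spin":0},
  {"linear":[0,0,0],"spin":0},
  {"linear":[0,0,0],"spin":0},
], jaw=0)

```text
time: 4.47
tool_pos: [0.5628, -0.1168, 0.1903]
orientation: [0.703, -0.702, 0.08, -0.083]
contact_force: [0.3, -0.1, 1.5]
opening: 0.0209
```

Call:
arm_command([
  {"linear":[0,0,0.6],"spin":0},
  {"linear":[0,0,1.2],"spin":0},
  {"linear":[0,0,1.2],"spin":0},
  {"linear":[-1.5,0.35,1.2],"spin":0},
  {"linear":[-3.1,0.7,1.2],"spin":0},
  {"linear":[-5.1,1.15,1.2],"spin":0},
  {"linear":[-7.0,1.6,1.2],"spin":0},
  {"linear":[-8.8,2.0,1.2],"spin":0},
  {"linear":[-8.8,2.0,4],"spin":0},
  {"linear":[-8.8,2.0,8],"spin":0},
  {"linear":[-8.8,2.0,10],"spin":0},
  {"linear":[-8.8,2.0,10],"spin":0},
])

```text
time: 5.98
tool_pos: [0.4747, -0.0968, 0.2911]
orientation: [0.703, -0.702, 0.079, -0.084]
contact_force: [0.3, 0.2, -2.1]
opening: 0.0214
```

```bash
python3 - <<'E'
from plant import env
from h import *
import pickle
s=env.observe();print(s["tool_pos"],s["opening"],s["contact_force"])
for n in("wrist","scene","top"):
    pickle.dump(env.camera_params(n),open(n+"4.pkl","wb"))
    cv2.imwrite(f"pics/{n}4.png",env.camera(n))
E
```

```text
[ 0.47472223 -0.09678109  0.29110475] 0.021394138744812077 [ 0.29936275  0.18919113 -2.08842604]
```

View pics/wrist4.png

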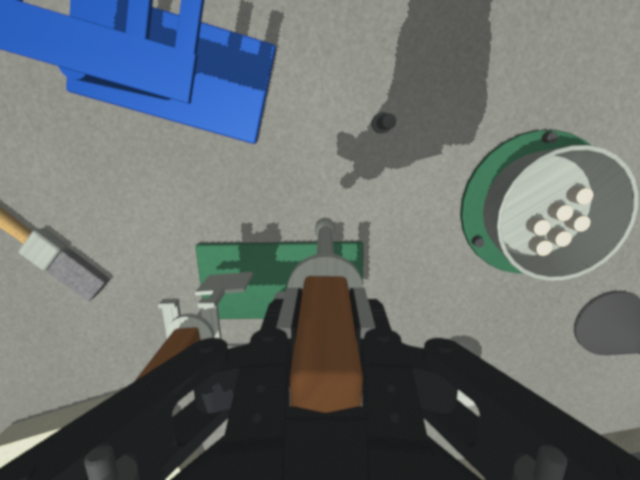

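View pics/scene4.png

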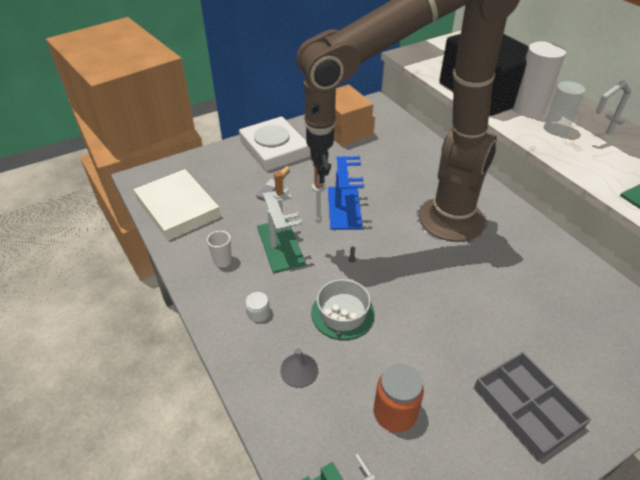

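View pics/top4.png

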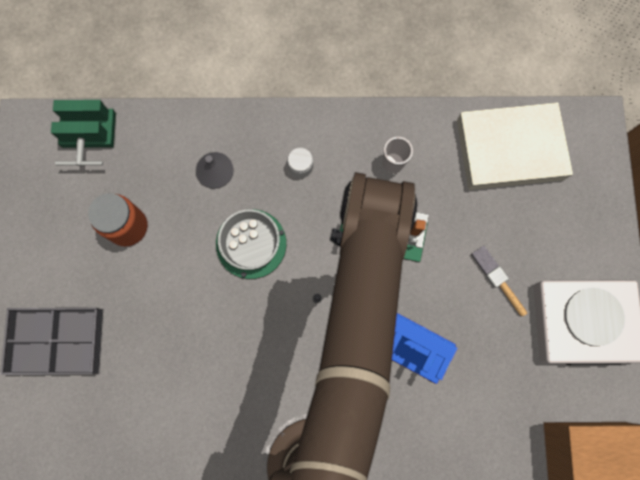

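```bash
python3 - <<'E'
from h import *
import pickle
p=pickle.load(open("wrist4.pkl","rb"));t=pickle.load(open("top4.pkl","rb"))
T=np.array([.4747,-.0968,.2911])
print("foot mid",proj(p,T-[0,0,.148]),"bottom",proj(p,T-[0,0,.16]))
c=np.array([.5412,.160])
a=np.linspace(0,2*np.pi,60)
for n,P in(("wrist4",p),("top4",t)):
    im=cv2.imread(f"pics/{n}.png")
    s=2 if n=="wrist4" else 4
    x0,y0=(440,110) if n=="wrist4" else (195,190)
    cr=cv2.resize(im[y0:y0+190,x0:x0+190],None,fx=s*1.5 if s==2 else 3,fy=s*1.5 if s==2 else 3,interpolation=cv2.INTER_CUBIC)
    for r,z,col in((.071,.07,(0,0,255)),(.076,.07,(255,0,255)),(.092,.012,(0,255,255)),(.062,.018,(255,0,0))):
        for q in a:
            u=(proj(P,[c[0]+r*np.cos(q),c[1]+r*np.sin(q),z])-[x0,y0])*3
            cv2.circle(cr,(int(u[0]),int(u[1])),1,col,-1)
    cv2.imwrite(f"pics/d_{n}.png",cr)
im=cv2.imread("pics/wrist4.png");cv2.imwrite("pics/foot4.png",cv2.resize(im[200:300,270:380],None,fx=5,fy=5))
E
```

```text
foot mid [325.44806065 225.80300736] bottom [325.40032041 222.49305217]
```

View pics/d_wrist4.png

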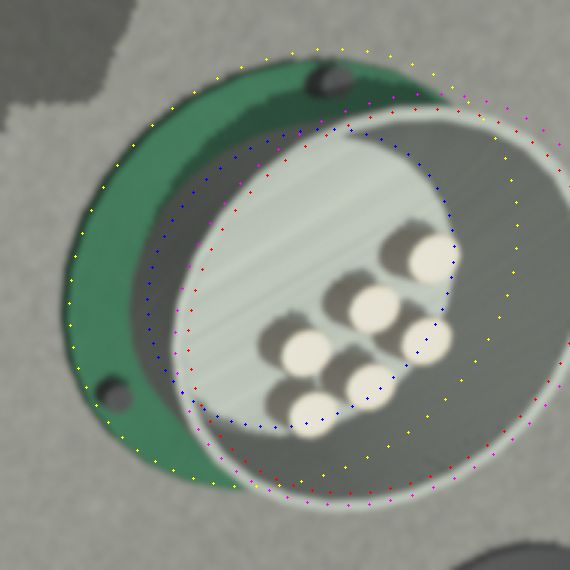

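View pics/d_top4.png

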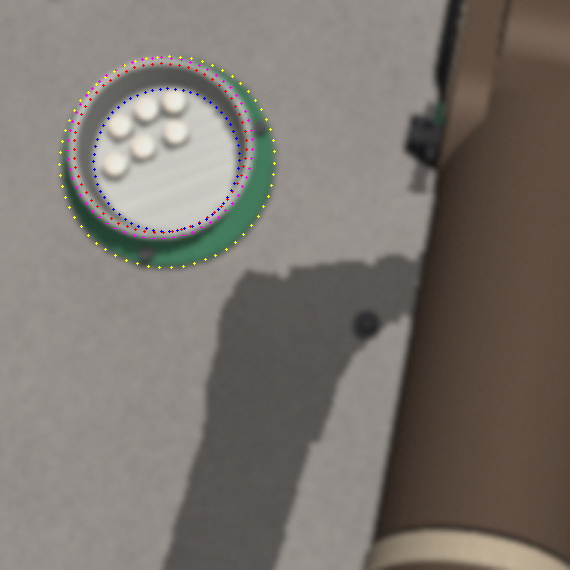

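View pics/foot4.png

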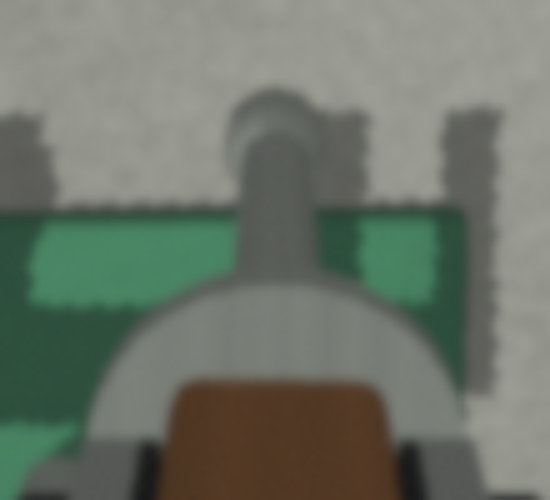

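Call:
arm_command([
  {"linear":[1,5,0],"spin":0},
  {"linear":[2,10,0],"spin":0},
  {"linear":[3,15,0],"spin":0},
  {"linear":[4,20,0],"spin":0},
  {"linear":[4.3,23.2,0],"spin":0},
  {"linear":[4.3,23.2,0],"spin":0},
  {"linear":[4.3,23.2,0],"spin":0},
  {"linear":[4.3,23.2,0],"spin":0},
])

```text
time: 7.12
tool_pos: [0.5167, 0.134, 0.2887]
orientation: [0.703, -0.702, 0.082, -0.083]
contact_force: [0.3, -0.1, -0.4]
opening: 0.021
```

```bash
python3 - <<'E'
from plant import env
from h import *
s=env.observe();print(s["tool_pos"],s["opening"],s["contact_force"],s["joints"].round(2))
for n in("wrist","scene"):
    cv2.imwrite(f"pics/{n}5.png",env.camera(n))
E
```

```text
[0.51670375 0.1340461  0.28869451] 0.020970897549625483 [ 0.32989979 -0.14952771 -0.42771452] [-0.77  0.21  0.51  1.77 -0.11  1.19  1.11]
```

View pics/wrist5.png

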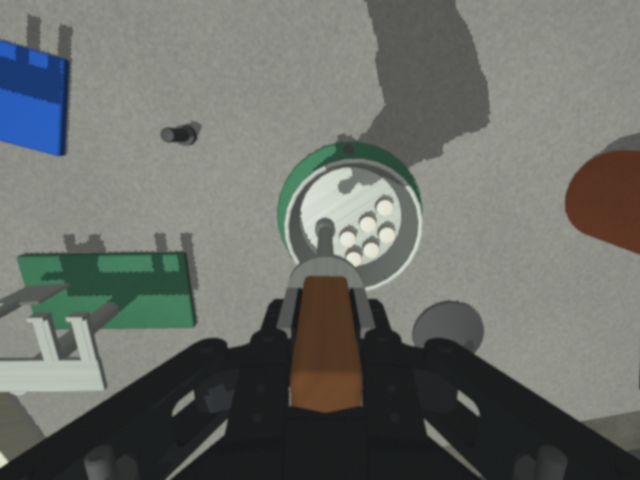

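Call:
arm_command([
  {"linear":[0,0,-4],"spin":0},
  {"linear":[0,0,-7],"spin":0},
  {"linear":[0,0,-9],"spin":0},
  {"linear":[0,0,-10.2],"spin":0},
  {"linear":[0,0,-10.2],"spin":0},
  {"linear":[0,0,-10.2],"spin":0},
  {"linear":[0,0,-10.2],"spin":0},
])

```text
time: 8.1
tool_pos: [0.5173, 0.1345, 0.1878]
orientation: [0.703, -0.702, 0.081, -0.083]
contact_force: [-0.3, 0.9, -1.2]
opening: 0.0213
```

```bash
python3 - <<'E'
from plant import env
from h import *
s=env.observe();print(s["tool_pos"],s["opening"],s["contact_force"])
im=env.camera("wrist");cv2.imwrite(f"pics/w6.png",im[0:420])
im=env.camera("scene");cv2.imwrite(f"pics/s6.png",cv2.resize(im[230:360,270:420],None,fx=4,fy=4))
E
```

```text
[0.51732672 0.13452653 0.18784535] 0.0212703503657065 [-0.28351767  0.88130694 -1.17171469]
```

View pics/w6.png

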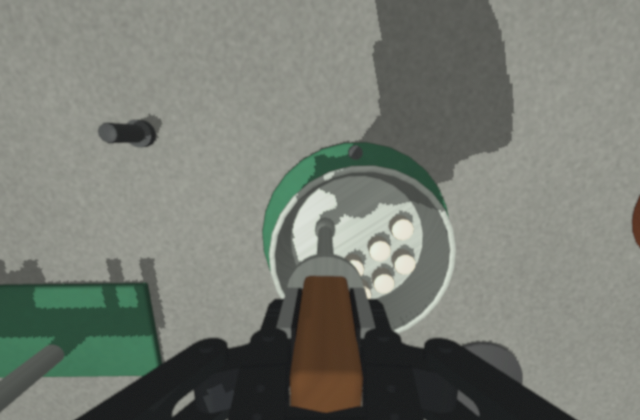

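View pics/s6.png

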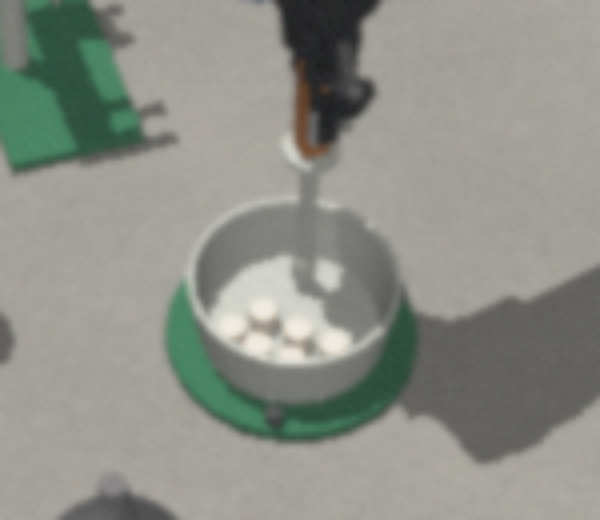

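Call:
arm_command([
  {"linear":[0,0,-0.5],"spin":0},
  {"linear":[0.7,-0.6,-0.5],"spin":0},
  {"linear":[1.6,-0.9,-0.5],"spin":0},
  {"linear":[2.5,-1.05,-0.5],"spin":0},
  {"linear":[3.4,-0.9,-0.5],"spin":0},
  {"linear":[4.2,-0.6,-0.5],"spin":0},
  {"linear":[4.95,0,-0.5],"spin":0},
  {"linear":[5.5,0.7,-0.5],"spin":0},
  {"linear":[5.85,1.55,-0.5],"spin":0},
  {"linear":[6.0,2.45,-0.5],"spin":0},
  {"linear":[5.85,3.35,-0.5],"spin":0},
  {"linear":[5.5,4.2,-0.5],"spin":0},
])

```text
time: 9.7
tool_pos: [0.5719, 0.1773, 0.1826]
orientation: [0.703, -0.702, 0.081, -0.083]
contact_force: [0.5, -0.2, -2.4]
opening: 0.0213
```

```bash
cat > circ.py <<'E'
from plant import env
from h import *
import sys
r,step,a0=float(sys.argv[1]),float(sys.argv[2]),sys.argv[3] if len(sys.argv)>3 else None
s=env.observe();p=s["tool_pos"];c=np.array([.542,.159]);d=p[:2]-c
th=np.degrees(np.arctan2(d[1],d[0]))
print("t",s["time"],"z",p[2].round(4),"F",s["contact_force"].round(1),"r",np.hypot(*d).round(4),"th",th.round(1),s["opening"].round(4))
t0=float(a0) if a0 else th+step
t=np.radians(t0+step*np.arange(12))
q=(c+r*np.stack([np.cos(t),np.sin(t)],1)-p[:2])*100
print("dz to .1825",(.1825-p[2])*100); print([ [round(float(x),1) for x in y] for y in q])
if len(sys.argv)>4:
    cv2.imwrite(f"pics/{sys.argv[4]}.png",env.camera("wrist")[100:420])
E
python3 circ.py 0.036 17 "" w7
```

```text
Traceback (most recent call last):
  File "circ.py", line 7, in <module>
    print("t",s["time"],"z",p[2].round(4),"F",s["contact_force"].round(1),"r",np.hypot(*d).round(4),"th",th.round(1),s["opening"].round(4))
                                                                                                                     ^^^^^^^^^^^^^^^^^^
AttributeError: 'float' object has no attribute 'round'
```

```bash
sed -i 's/,s\["opening"\].round(4)/,s["opening"]/' circ.py; python3 circ.py 0.036 17 "" w7
```

```text
t 9.7 z 0.1826 F [ 0.5 -0.2 -2.4] r 0.035 th 31.4 0.021305240005005877
dz to .1825 -0.01159666200626075
[[-0.6, 0.9], [-1.5, 1.4], [-2.5, 1.7], [-3.6, 1.7], [-4.6, 1.4], [-5.5, 0.8], [-6.1, -0.0], [-6.5, -1.0], [-6.6, -2.1], [-6.3, -3.1], [-5.8, -4.1], [-5.0, -4.8]]
```

View pics/w7.png

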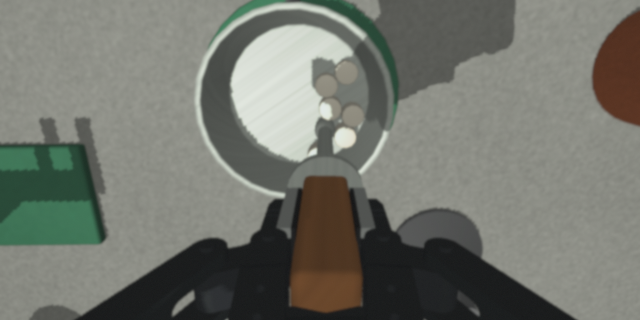

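Call:
arm_command([
  {"linear":[-0.6,0.9,0],"spin":0},
  {"linear":[-1.5,1.4,0],"spin":0},
  {"linear":[-2.5,1.7,0],"spin":0},
  {"linear":[-3.6,1.7,0],"spin":0},
  {"linear":[-4.6,1.4,0],"spin":0},
  {"linear":[-5.5,0.8,0],"spin":0},
  {"linear":[-6.1,0,0],"spin":0},
  {"linear":[-6.5,-1.0,0],"spin":0},
  {"linear":[-6.6,-2.1,0],"spin":0},
  {"linear":[-6.3,-3.1,0],"spin":0},
  {"linear":[-5.8,-4.1,0],"spin":0},
  {"linear":[-5.0,-4.8,0],"spin":0},
])

```text
time: 11.25
tool_pos: [0.5221, 0.1303, 0.1828]
orientation: [0.704, -0.701, 0.081, -0.083]
contact_force: [0.9, 1.1, -1.4]
opening: 0.0214
```

```bash
python3 circ.py 0.036 18 "" w8
```

```text
t 11.25 z 0.1828 F [ 0.9  1.1 -1.4] r 0.0349 th -124.8 0.021416673294391873
dz to .1825 -0.027438770778590027
[[1.0, -0.6], [2.1, -0.7], [3.2, -0.5], [4.2, -0.0], [4.9, 0.8], [5.4, 1.8], [5.6, 2.9], [5.4, 4.1], [4.9, 5.0], [4.0, 5.8], [3.0, 6.3], [1.9, 6.5]]
```

View pics/w8.png

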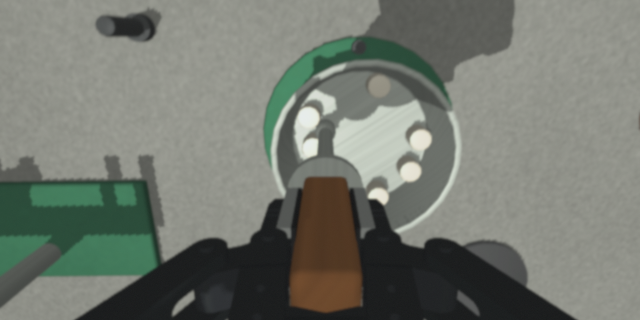

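Call:
arm_command([
  {"linear":[1.0,-0.6,0],"spin":0},
  {"linear":[2.1,-0.7,0],"spin":0},
  {"linear":[3.2,-0.5,0],"spin":0},
  {"linear":[4.2,0,0],"spin":0},
  {"linear":[4.9,0.8,0],"spin":0},
  {"linear":[5.4,1.8,0],"spin":0},
  {"linear":[5.6,2.9,0],"spin":0},
  {"linear":[5.4,4.1,0],"spin":0},
  {"linear":[4.9,5.0,0],"spin":0},
  {"linear":[4.0,5.8,0],"spin":0},
  {"linear":[3.0,6.3,0],"spin":0},
  {"linear":[1.9,6.5,0],"spin":0},
])

```text
time: 12.8
tool_pos: [0.5417, 0.194, 0.183]
orientation: [0.703, -0.702, 0.08, -0.084]
contact_force: [0.4, -2.8, -0.8]
opening: 0.0214
```

```bash
python3 circ.py 0.036 18
```

```text
t 12.8 z 0.183 F [ 0.4 -2.8 -0.8] r 0.035 th 90.6 0.021389135681384414
dz to .1825 -0.05311237356870058
[[-1.1, -0.1], [-2.1, -0.6], [-2.9, -1.4], [-3.4, -2.4], [-3.6, -3.5], [-3.4, -4.6], [-2.9, -5.6], [-2.1, -6.4], [-1.0, -6.9], [0.1, -7.1], [1.2, -6.9], [2.2, -6.4]]
```

Call:
arm_command([
  {"linear":[-1.1,-0.1,0],"spin":0},
  {"linear":[-2.1,-0.6,0],"spin":0},
  {"linear":[-2.9,-1.4,0],"spin":0},
  {"linear":[-3.4,-2.4,0],"spin":0},
  {"linear":[-3.6,-3.5,0],"spin":0},
  {"linear":[-3.4,-4.6,0],"spin":0},
  {"linear":[-2.9,-5.6,0],"spin":0},
  {"linear":[-2.1,-6.4,0],"spin":0},
  {"linear":[-1.0,-6.9,0],"spin":0},
  {"linear":[0.1,-7.1,0],"spin":0},
  {"linear":[1.2,-6.9,0],"spin":0},
  {"linear":[2.2,-6.4,0],"spin":0},
])

```text
time: 14.3
tool_pos: [0.5641, 0.1309, 0.1828]
orientation: [0.703, -0.702, 0.08, -0.083]
contact_force: [0.2, 1.2, -1.6]
opening: 0.0216
```

```bash
python3 circ.py 0.036 18
```

```text
t 14.3 z 0.1828 F [ 0.2  1.2 -1.6] r 0.0358 th -51.9 0.021556868429725533
dz to .1825 -0.028104158920128075
[[0.8, 0.8], [1.3, 1.8], [1.4, 2.9], [1.2, 4.1], [0.6, 5.0], [-0.2, 5.8], [-1.2, 6.3], [-2.3, 6.4], [-3.4, 6.2], [-4.4, 5.6], [-5.2, 4.8], [-5.7, 3.8]]
```

Call:
arm_command([
  {"linear":[0.8,0.8,0],"spin":0},
  {"linear":[1.3,1.8,0],"spin":0},
  {"linear":[1.4,2.9,0],"spin":0},
  {"linear":[1.2,4.1,0],"spin":0},
  {"linear":[0.6,5.0,0],"spin":0},
  {"linear":[-0.2,5.8,0],"spin":0},
  {"linear":[-1.2,6.3,0],"spin":0},
  {"linear":[-2.3,6.4,0],"spin":0},
  {"linear":[-3.4,6.2,0],"spin":0},
  {"linear":[-4.4,5.6,0],"spin":0},
  {"linear":[-5.2,4.8,0],"spin":0},
  {"linear":[-5.7,3.8,0],"spin":0},
])

```text
time: 15.8
tool_pos: [0.5077, 0.1685, 0.1833]
orientation: [0.704, -0.701, 0.08, -0.084]
contact_force: [3.3, 0.8, 1.0]
opening: 0.0211
```

```bash
python3 circ.py 0.036 18
```

```text
t 15.8 z 0.1833 F [3.3 0.8 1. ] r 0.0356 th 164.6 0.021120524635997586
dz to .1825 -0.08237595715380741
[[-0.2, -1.1], [0.1, -2.2], [0.6, -3.2], [1.5, -4.0], [2.5, -4.4], [3.6, -4.5], [4.7, -4.3], [5.7, -3.8], [6.4, -2.9], [6.9, -1.9], [7.0, -0.8], [6.8, 0.3]]
```

Call:
arm_command([
  {"linear":[-0.2,-1.1,0],"spin":0},
  {"linear":[0.1,-2.2,0],"spin":0},
  {"linear":[0.6,-3.2,0],"spin":0},
  {"linear":[1.5,-4.0,0],"spin":0},
  {"linear":[2.5,-4.4,0],"spin":0},
  {"linear":[3.6,-4.5,0],"spin":0},
  {"linear":[4.7,-4.3,0],"spin":0},
  {"linear":[5.7,-3.8,0],"spin":0},
  {"linear":[6.4,-2.9,0],"spin":0},
  {"linear":[6.9,-1.9,0],"spin":0},
  {"linear":[7.0,-0.8,0],"spin":0},
  {"linear":[6.8,0.3,0],"spin":0},
])

```text
time: 17.3
tool_pos: [0.5756, 0.1723, 0.1833]
orientation: [0.704, -0.701, 0.079, -0.084]
contact_force: [-0.5, -1.2, -0.8]
opening: 0.0217
```

```bash
python3 circ.py 0.036 18 "" w9
```

```text
t 17.3 z 0.1833 F [-0.5 -1.2 -0.8] r 0.0361 th 21.6 0.021657097511472517
dz to .1825 -0.0790449308861102
[[-0.6, 1.0], [-1.4, 1.7], [-2.5, 2.2], [-3.6, 2.3], [-4.7, 2.0], [-5.7, 1.4], [-6.4, 0.6], [-6.8, -0.4], [-6.9, -1.6], [-6.7, -2.7], [-6.1, -3.6], [-5.3, -4.4]]
```

View pics/w9.png

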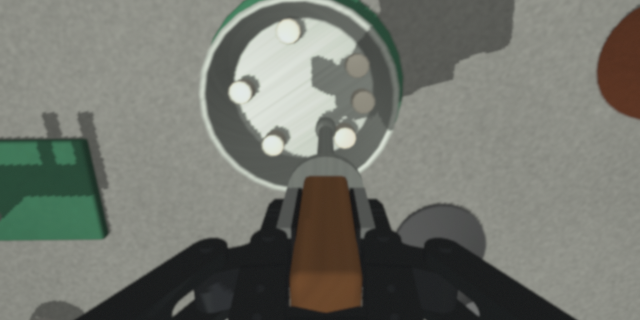

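```bash
python3 circ.py 0.036 12
```

```text
t 17.35 z 0.1831 F [-0.9  1.2 -0.8] r 0.036 th 24.9 0.021476718503303127
dz to .1825 -0.05571209614721462
[[-0.4, 0.6], [-0.9, 1.2], [-1.5, 1.6], [-2.2, 1.9], [-2.9, 2.1], [-3.7, 2.1], [-4.4, 1.9], [-5.1, 1.6], [-5.7, 1.1], [-6.2, 0.6], [-6.6, -0.1], [-6.8, -0.8]]
```

Call:
arm_command([
  {"linear":[-0.4,0.6,0],"spin":0},
  {"linear":[-0.9,1.2,0],"spin":0},
  {"linear":[-1.5,1.6,0],"spin":0},
  {"linear":[-2.2,1.9,0],"spin":0},
  {"linear":[-2.9,2.1,0],"spin":0},
  {"linear":[-3.7,2.1,0],"spin":0},
  {"linear":[-4.4,1.9,0],"spin":0},
  {"linear":[-5.1,1.6,0],"spin":0},
  {"linear":[-5.7,1.1,0],"spin":0},
  {"linear":[-6.2,0.6,0],"spin":0},
  {"linear":[-6.6,-0.1,0],"spin":0},
  {"linear":[-6.6,-0.1,0],"spin":0},
])

```text
time: 18.85
tool_pos: [0.5083, 0.1727, 0.1831]
orientation: [0.704, -0.701, 0.08, -0.083]
contact_force: [-0.3, -1.3, -1.3]
opening: 0.0212
```

```bash
python3 circ.py 0.03 12 "" w10
```

```text
t 18.85 z 0.1831 F [-0.3 -1.3 -1.3] r 0.0363 th 157.8 0.021168460315583563
dz to .1825 -0.05778880070008707
[[0.4, -0.8], [0.4, -1.5], [0.5, -2.1], [0.7, -2.7], [1.0, -3.2], [1.4, -3.7], [2.0, -4.0], [2.5, -4.3], [3.1, -4.4], [3.8, -4.3], [4.4, -4.2], [4.9, -3.9]]
```

View pics/w10.png

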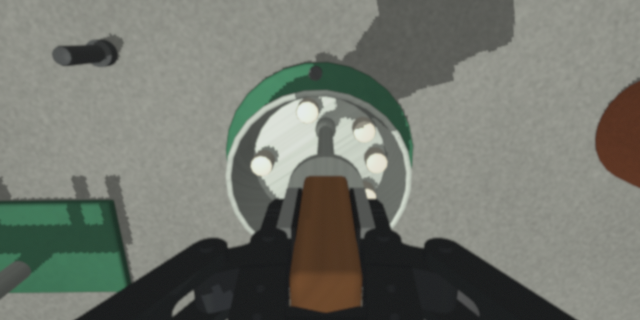

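Call:
arm_command([
  {"linear":[0.5,-0.1,1],"spin":0},
  {"linear":[0.5,-0.1,4],"spin":0},
  {"linear":[0.5,-0.1,8],"spin":0},
  {"linear":[0.5,-0.1,11],"spin":0},
  {"linear":[0,-4,11],"spin":0},
  {"linear":[-1,-9,11],"spin":0},
  {"linear":[-2,-14,11],"spin":0},
  {"linear":[-3,-19,11],"spin":0},
  {"linear":[-3,-19,11],"spin":0},
])

```text
time: 20.02
tool_pos: [0.4784, -0.0213, 0.2944]
orientation: [0.704, -0.7, 0.081, -0.086]
contact_force: [0.2, 0.7, -2.0]
opening: 0.021
```

```bash
python3 - <<'E'
from plant import env
from h import *
pt=env.camera_params("top")
s=env.observe();print(s["time"],s["tool_pos"],s["opening"]);pw=env.camera_params("wrist");
w=env.camera("wrist");im=env.camera("top")
cv2.imwrite("pics/w11.png",w);cv2.imwrite("pics/t11.png",cv2.resize(im[190:285,195:300],None,fx=5,fy=5))
h=cv2.cvtColor(im,cv2.COLOR_BGR2HSV);k=np.zeros(im.shape[:2],bool);k[205:275,215:290]=1
n,l,st,c=cv2.connectedComponentsWithStats(((h[...,2]>195)&k).astype(np.uint8))
B0=np.array([[.5898,.1538],[.5839,.1772],[.569,.1989],[.5629,.1517],[.5512,.1791],[.5362,.2025]])
for i in range(1,n):
    if st[i][4]>=10:
        X=onz(pt,c[i],.038)[:2];print(st[i],c[i].round(1),X.round(4),(np.linalg.norm(B0-X,axis=1)*1000).round(0))
E
```

```text
20.025 [ 0.47837419 -0.0213068   0.29436982] 0.020993169242731164
[ 226  221   47   45 1444] [249.8 243. ] [0.5377 0.1599] [52. 49. 50. 27. 23. 43.]
```

View pics/t11.png

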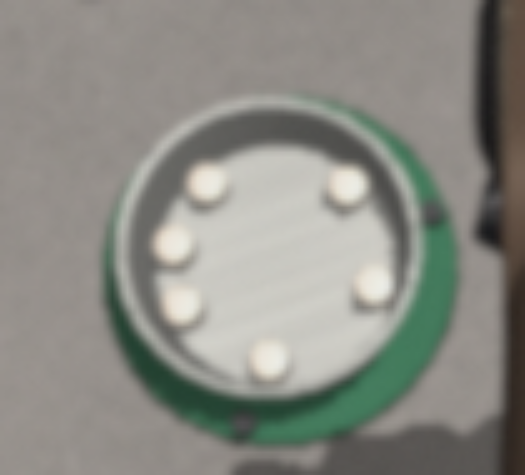

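View pics/w11.png

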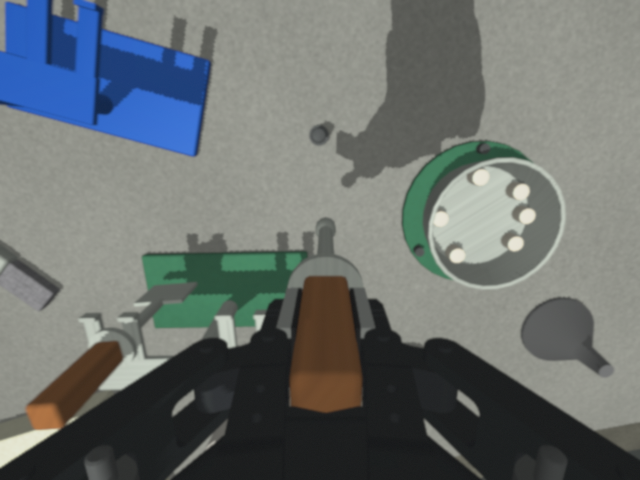

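Call:
arm_command([
  {"linear":[3,5,0],"spin":0},
  {"linear":[6,10,0],"spin":0},
  {"linear":[9,15,0],"spin":0},
  {"linear":[10.4,18.0,0],"spin":0},
  {"linear":[10.4,18.0,0],"spin":0},
  {"linear":[10.4,18.0,0],"spin":0},
  {"linear":[10.4,18.0,0],"spin":0},
])

```text
time: 21.0
tool_pos: [0.583, 0.1623, 0.2942]
orientation: [0.704, -0.7, 0.08, -0.084]
contact_force: [0.1, -0.3, -0.6]
opening: 0.0214
```

```bash
python3 circ.py 0.041 10 "0" w12
```

```text
t 21.0 z 0.2942 F [ 0.1 -0.3 -0.6] r 0.0411 th 4.6 0.021414915781553794
dz to .1825 -11.168326902061365
[[0.0, -0.3], [-0.1, 0.4], [-0.2, 1.1], [-0.5, 1.7], [-1.0, 2.3], [-1.5, 2.8], [-2.0, 3.2], [-2.7, 3.5], [-3.4, 3.7], [-4.1, 3.8], [-4.8, 3.7], [-5.5, 3.5]]
```

View pics/w12.png

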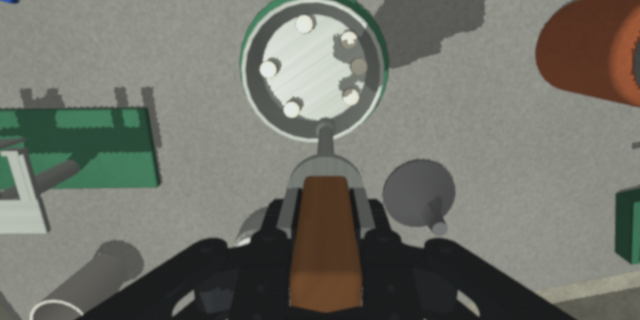

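Call:
arm_command([
  {"linear":[0,-0.3,-4],"spin":0},
  {"linear":[0,-0.3,-8],"spin":0},
  {"linear":[0,-0.3,-10],"spin":0},
  {"linear":[0,-0.3,-11.1],"spin":0},
  {"linear":[0,-0.3,-11.1],"spin":0},
  {"linear":[0,-0.3,-11.1],"spin":0},
])

```text
time: 21.8
tool_pos: [0.5837, 0.1592, 0.1844]
orientation: [0.705, -0.7, 0.079, -0.085]
contact_force: [0.0, -0.1, -1.9]
opening: 0.0214
```

```bash
python3 circ.py 0.042 10 "10"
```

```text
t 21.8 z 0.1844 F [ 0.  -0.1 -1.9] r 0.0417 th 0.3 0.021441083192034683
dz to .1825 -0.19428117812670676
[[-0.0, 0.7], [-0.2, 1.4], [-0.5, 2.1], [-0.9, 2.7], [-1.5, 3.2], [-2.1, 3.6], [-2.7, 3.9], [-3.4, 4.1], [-4.2, 4.2], [-4.9, 4.1], [-5.6, 3.9], [-6.3, 3.6]]
```

Call:
arm_command([
  {"linear":[0,0.7,-0.2],"spin":0},
  {"linear":[-0.2,1.4,-0.2],"spin":0},
  {"linear":[-0.5,2.1,-0.2],"spin":0},
  {"linear":[-0.9,2.7,-0.2],"spin":0},
  {"linear":[-1.5,3.2,-0.2],"spin":0},
  {"linear":[-2.1,3.6,-0.2],"spin":0},
  {"linear":[-2.7,3.9,-0.2],"spin":0},
  {"linear":[-3.4,4.1,-0.2],"spin":0},
  {"linear":[-4.2,4.2,-0.2],"spin":0},
  {"linear":[-4.9,4.1,-0.2],"spin":0},
  {"linear":[-5.6,3.9,-0.2],"spin":0},
  {"linear":[-6.3,3.6,-0.2],"spin":0},
])

```text
time: 23.3
tool_pos: [0.5218, 0.1945, 0.1831]
orientation: [0.705, -0.7, 0.078, -0.086]
contact_force: [4.1, -4.7, 0.7]
opening: 0.0212
```

```bash
python3 circ.py 0.042 10 "" w13
```

```text
t 23.3 z 0.1831 F [ 4.1 -4.7  0.7] r 0.0409 th 119.7 0.021201125830888796
dz to .1825 -0.06270418863149052
[[-0.7, -0.3], [-1.2, -0.8], [-1.6, -1.4], [-1.9, -2.1], [-2.1, -2.8], [-2.2, -3.5], [-2.1, -4.3], [-1.9, -5.0], [-1.6, -5.6], [-1.2, -6.2], [-0.7, -6.8], [-0.1, -7.2]]
```

View pics/w13.png

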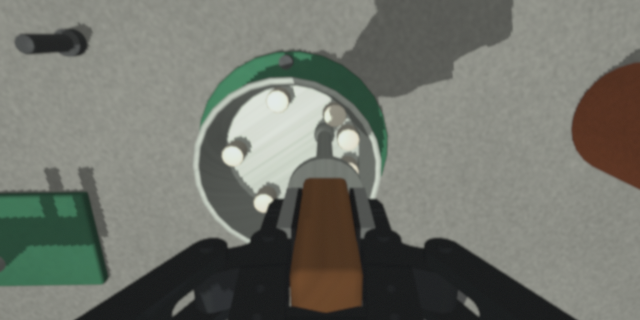

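```bash
python3 - <<'E'
from plant import env
from h import *
pt=env.camera_params("top");c=np.array([.542,.159])
for q in [(206,185),(173,244),(183,305),(268,357),(373,285),(347,185)]:
    X=onz(pt,(q[0]/5+195,q[1]/5+190),.038)[:2];d=X-c;print(X.round(4),np.hypot(*d).round(4),np.degrees(np.arctan2(d[1],d[0])).round(0))
pw=env.camera_params("wrist")
print("now, bead near foot:")
for q in [(348,240),(334,214),(277,200),(232,255),(263,303),(351,267),(325,233)]:
    X=onz(pw,q,.038)[:2];d=X-c;print(X.round(4),np.hypot(*d).round(4),np.degrees(np.arctan2(d[1],d[0])).round(0))
im=env.camera("top");cv2.imwrite("pics/t13.png",cv2.resize(im[180:290,185:310],None,fx=5,fy=5))
im=env.camera("scene");cv2.imwrite("pics/s13.png",cv2.resize(im[230:360,270:420],None,fx=4,fy=4))
im=env.camera("wrist");cv2.imwrite("pics/w13c.png",cv2.resize(im[160:320,180:400],None,fx=3.5,fy=3.5))
E
```

```text
[0.5792 0.195 ] 0.0518 44.0
[0.5487 0.211 ] 0.0525 83.0
[0.5173 0.2053] 0.0525 118.0
[0.4906 0.1621] 0.0515 177.0
[0.5271 0.1098] 0.0514 -107.0
[0.5788 0.1234] 0.0512 -44.0
now, bead near foot:
[0.5375 0.2111] 0.0523 95.0
[0.5119 0.2043] 0.0544 124.0
[0.4889 0.1601] 0.0531 179.0
[0.5271 0.1078] 0.0533 -106.0
[0.5791 0.1211] 0.053 -46.0
[0.5631 0.2083] 0.0536 67.0
[0.5266 0.1929] 0.0372 114.0
```

View pics/t13.png

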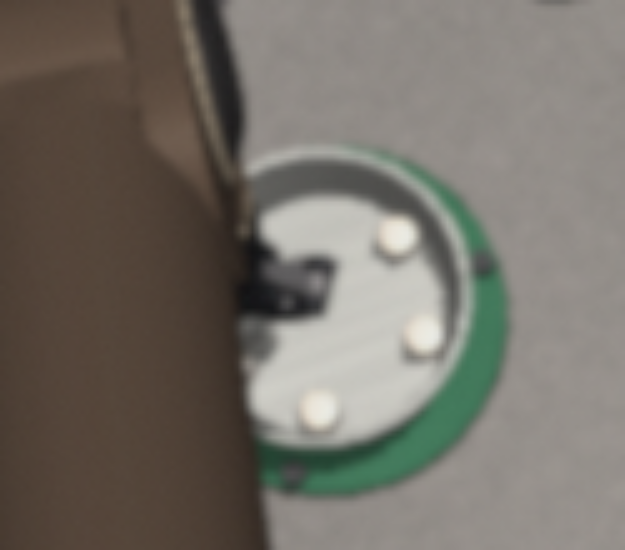

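View pics/s13.png

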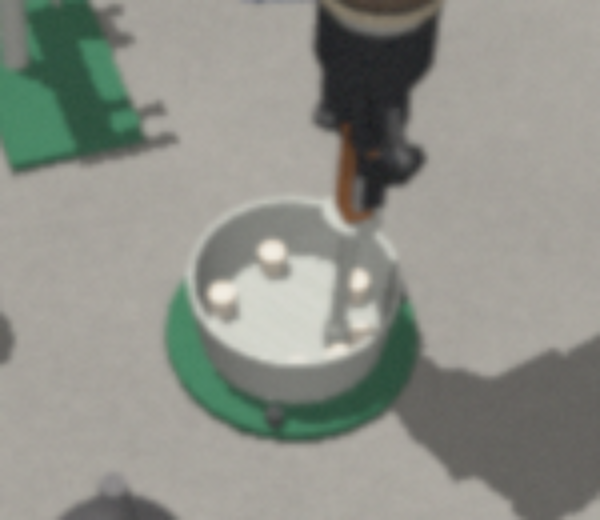

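View pics/w13c.png

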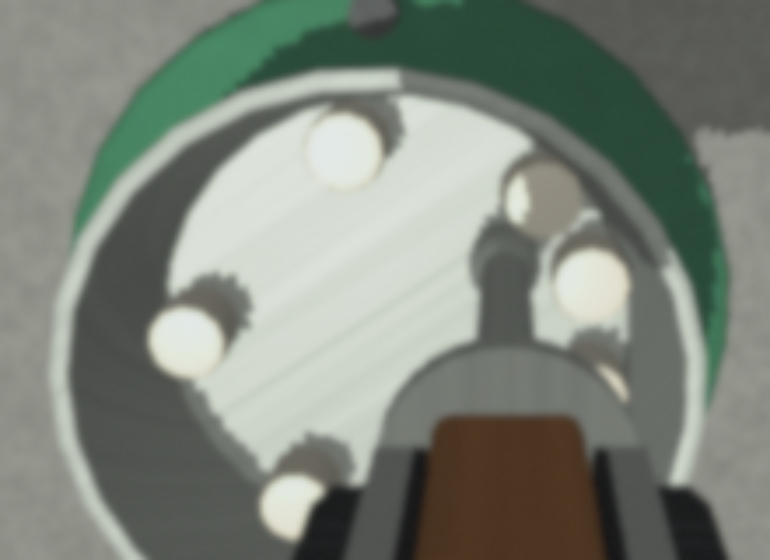

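Call:
arm_command([
  {"linear":[1.0,-1.7,0],"spin":0},
  {"linear":[3.0,-2.7,0],"spin":0},
  {"linear":[5.0,-2.4,0],"spin":0},
  {"linear":[6.1,-1.8,0],"spin":0},
  {"linear":[6.1,-1.8,0],"spin":0},
  {"linear":[5.8,-1.0,0],"spin":0},
  {"linear":[5.3,-0.4,0],"spin":0},
  {"linear":[4.7,0.2,0],"spin":0},
  {"linear":[4.0,0.6,0],"spin":0},
  {"linear":[3.3,0.9,0],"spin":0},
  {"linear":[2.5,1.0,0],"spin":0},
])

```text
time: 24.88
tool_pos: [0.5466, 0.201, 0.1831]
orientation: [0.703, -0.702, 0.079, -0.087]
contact_force: [1.8, -10.2, 1.5]
opening: 0.0213
```

```bash
python3 circ.py 0.046 10 "" w14
```

```text
t 24.875 z 0.1831 F [  1.8 -10.2   1.5] r 0.0423 th 83.7 0.02128803349852612
dz to .1825 -0.0594747847064786
[[-0.8, 0.4], [-1.6, 0.3], [-2.3, 0.0], [-3.0, -0.4], [-3.6, -0.9], [-4.2, -1.5], [-4.6, -2.2], [-4.9, -2.9], [-5.0, -3.7], [-5.1, -4.5], [-4.9, -5.3], [-4.7, -6.1]]
```

View pics/w14.png

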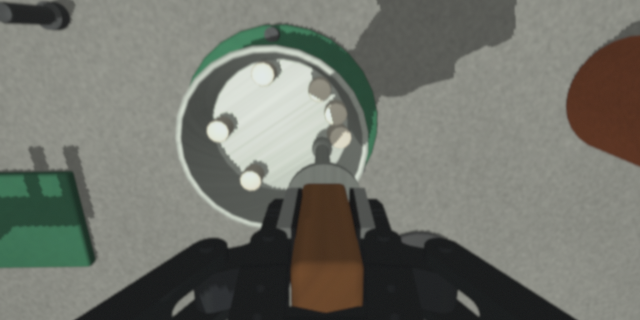

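Call:
arm_command([
  {"linear":[-0.8,0.4,0],"spin":0},
  {"linear":[-1.6,0.3,0],"spin":0},
  {"linear":[-2.3,0,0],"spin":0},
  {"linear":[-3.0,-0.4,0],"spin":0},
  {"linear":[-3.6,-0.9,0],"spin":0},
  {"linear":[-4.2,-1.5,0],"spin":0},
  {"linear":[-4.6,-2.2,0],"spin":0},
  {"linear":[-4.9,-2.9,0],"spin":0},
])

```text
time: 25.92
tool_pos: [0.4963, 0.1714, 0.1831]
orientation: [0.703, -0.702, 0.079, -0.087]
contact_force: [-0.4, 0.7, -1.6]
opening: 0.0212
```

```bash
python3 circ.py 0.046 10 "" w15
```

```text
t 25.925 z 0.1831 F [-0.4  0.7 -1.6] r 0.0473 th 164.8 0.021222706336724576
dz to .1825 -0.0553565557996627
[[-0.0, -0.8], [-0.0, -1.6], [0.1, -2.4], [0.4, -3.2], [0.8, -3.9], [1.3, -4.5], [1.9, -5.0], [2.6, -5.4], [3.4, -5.7], [4.1, -5.8], [4.9, -5.8], [5.7, -5.7]]
```

View pics/w15.png

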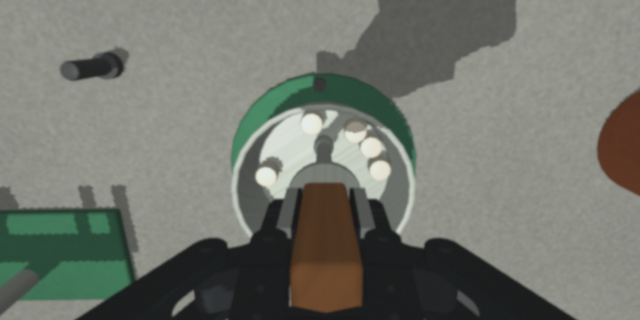

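Call:
arm_command([
  {"linear":[0.3,-0.3,2],"spin":0},
  {"linear":[0.3,-0.3,6],"spin":0},
  {"linear":[0.3,-0.3,11],"spin":0},
  {"linear":[0,-4,11],"spin":0},
  {"linear":[-1,-9,11],"spin":0},
  {"linear":[-2,-14,11],"spin":0},
  {"linear":[-2,-19,11],"spin":0},
  {"linear":[-2,-19,11],"spin":0},
  {"linear":[-2,-19,11],"spin":0},
])

```text
time: 27.1
tool_pos: [0.4762, -0.0195, 0.2931]
orientation: [0.703, -0.702, 0.08, -0.087]
contact_force: [-0.6, -0.2, -1.3]
opening: 0.0214
```

```bash
python3 - <<'E'
from plant import env
from h import *
import pickle
pt=env.camera_params("top");ps=env.camera_params("scene")
s=env.observe();print(s["time"],s["tool_pos"],s["opening"],s["orientation"]);pw=env.camera_params("wrist");pickle.dump((s["tool_pos"],pw),open("p16.pkl","wb"))
w=env.camera("wrist");im=env.camera("top");sc=env.camera("scene")
cv2.imwrite("pics/w16.png",w);cv2.imwrite("pics/t16f.png",im);cv2.imwrite("pics/s16f.png",sc)
cv2.imwrite("pics/t16.png",cv2.resize(im[190:285,195:300],None,fx=5,fy=5))
print("foot exp w",proj(pw,s["tool_pos"]-[0,0,.16]),"scene",proj(ps,s["tool_pos"]-[0,0,.16]))
q=proj(ps,s["tool_pos"]).astype(int);cv2.imwrite("pics/s16.png",cv2.resize(sc[q[1]-60:q[1]+100,q[0]-70:q[0]+70],None,fx=4,fy=4));print(q-[70,60])
E
```

```text
27.1 [ 0.47615326 -0.01947751  0.29309734] 0.02137234217466844 [ 0.70269738 -0.701594    0.07996275 -0.08711034]
foot exp w [325.49513733 221.88978785] scene [331.22620844 235.69631669]
[262 134]
```

View pics/t16.png

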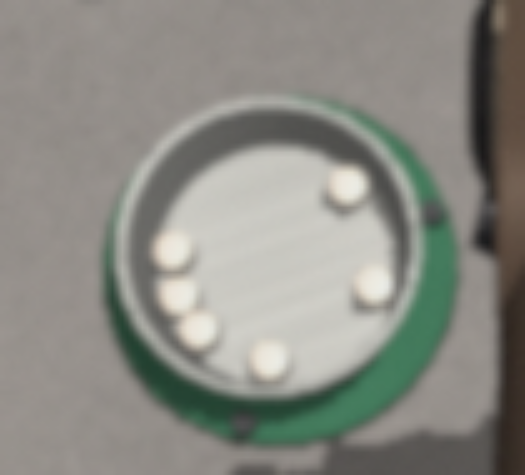

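View pics/w16.png

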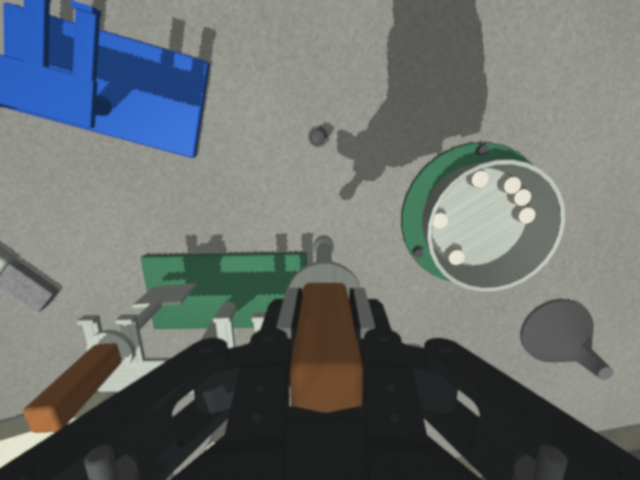

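View pics/s16.png

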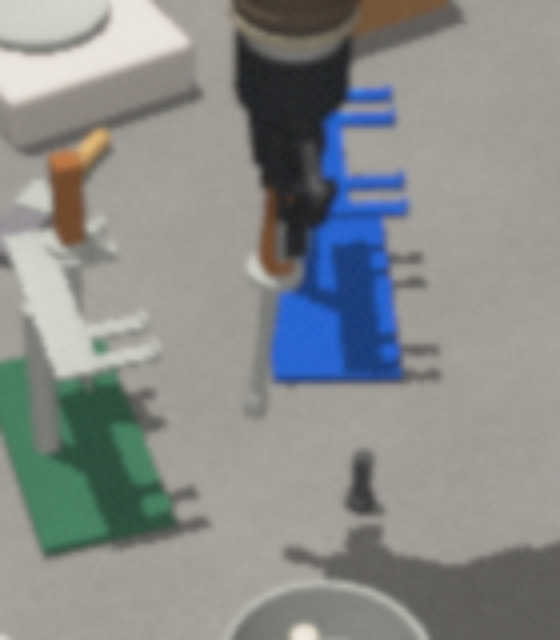

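Call:
arm_command([
  {"linear":[-0.3,-4,0],"spin":0},
  {"linear":[-0.3,-7.7,0],"spin":0},
  {"linear":[-0.3,-7.7,-3],"spin":0},
  {"linear":[-0.3,-7.7,-6],"spin":0},
  {"linear":[-0.3,-7.7,-9],"spin":0},
  {"linear":[-0.3,-7.7,-9],"spin":0},
  {"linear":[-0.3,-7.7,-9],"spin":0},
  {"linear":[-0.3,-7.7,-9],"spin":0},
])

```text
time: 28.25
tool_pos: [0.4741, -0.0954, 0.2041]
orientation: [0.703, -0.702, 0.078, -0.087]
contact_force: [-0.2, 0.1, -1.0]
opening: 0.0217
```

```bash
python3 - <<'E'
from plant import env
from h import *
ps=env.camera_params("scene")
s=env.observe();T=s["tool_pos"];print(s["time"],T,s["orientation"]);pw=env.camera_params("wrist")
w=env.camera("wrist");sc=env.camera("scene")
cv2.imwrite("pics/w17.png",cv2.resize(w[180:340,240:410],None,fx=4,fy=3.7))
q=proj(ps,T).astype(int);o=q-[60,40];cv2.imwrite("pics/s17.png",cv2.resize(sc[o[1]:o[1]+120,o[0]:o[0]+140],None,fx=5,fy=5));print("o",o)
np.savez("p17.npz",T=T,o=o)
import pickle;pickle.dump((pw,ps),open("p17.pkl","wb"))
print("exp foot c w",proj(pw,T-[0,0,.148]),"s",proj(ps,T-[0,0,.148]))
E
```

```text
28.25 [ 0.47405814 -0.0954418   0.2040648 ] [ 0.70274298 -0.70179381  0.07835462 -0.08659276]
o [259 163]
exp foot c w [325.55977398 224.94407003] s [318.88720622 238.35837763]
```

View pics/w17.png

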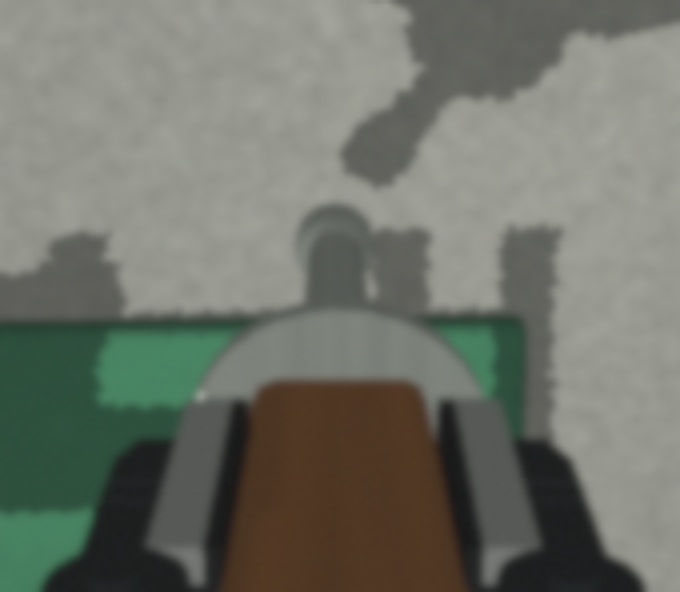

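View pics/s17.png

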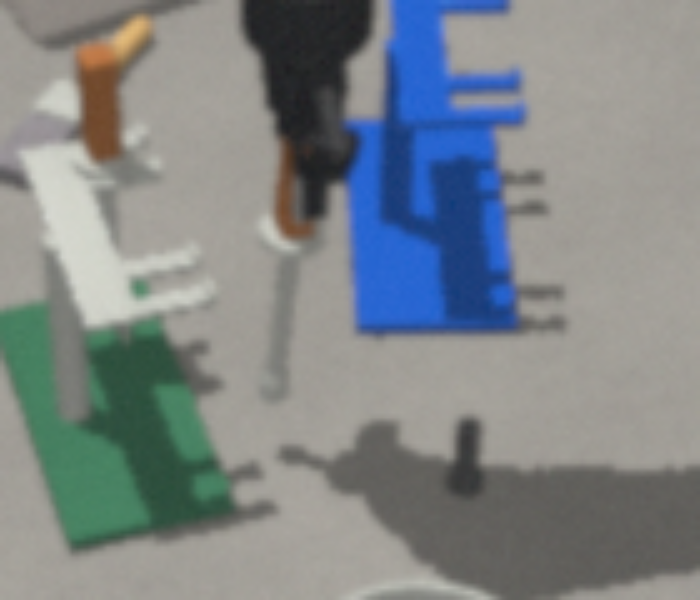

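```bash
python3 - <<'E'
from h import *
import pickle
pw,ps=pickle.load(open("p17.pkl","rb"));T=np.load("p17.npz")["T"]
X,g=tri(pw,(323.5,244.9),ps,(314,239.6));d=X-(T+[0,0,.019])
print(X,g,"foot c rel grasp",d, "rack comp", d[0]*.973-d[1]*.23, d[0]*.23+d[1]*.973, "len",np.linalg.norm(d))
E
```

```text
[ 0.49067425 -0.10049621  0.05523206] 0.002938093333956808 foot c rel grasp [ 0.01661611 -0.00505441 -0.16783274] rack comp 0.017329987826235408 -0.0010962380224830274 len 0.16872898905625533
```

Call:
arm_command([
  {"linear":[1.5,-0.35,0],"spin":0},
  {"linear":[3.0,-0.7,0],"spin":0},
  {"linear":[4.5,-1.1,0],"spin":0},
  {"linear":[6.0,-1.45,0],"spin":0},
  {"linear":[7.4,-1.8,0],"spin":0},
  {"linear":[8.4,-2.05,0],"spin":0},
  {"linear":[8.4,-2.05,0],"spin":0},
  {"linear":[8.4,-2.05,0],"spin":0},
  {"linear":[8.4,-2.05,0],"spin":0},
])

```text
time: 29.48
tool_pos: [0.5574, -0.1159, 0.2039]
orientation: [0.703, -0.702, 0.079, -0.087]
contact_force: [-0.0, 0.2, -0.7]
opening: 0.021
```

```bash
python3 - <<'E'
from plant import env
from h import *
s=env.observe();print(s["time"],s["tool_pos"],s["contact_force"])
w=env.camera("wrist");sc=env.camera("scene")
cv2.imwrite("pics/w18.png",cv2.resize(w[180:340,240:410],None,fx=4,fy=3.7))
cv2.imwrite("pics/s18.png",cv2.resize(sc[160:290,230:370],None,fx=5,fy=4.5))
E
```

```text
29.475 [ 0.5574155  -0.11585165  0.20390801] [-0.03949136  0.18807177 -0.7195688 ]
```

View pics/w18.png

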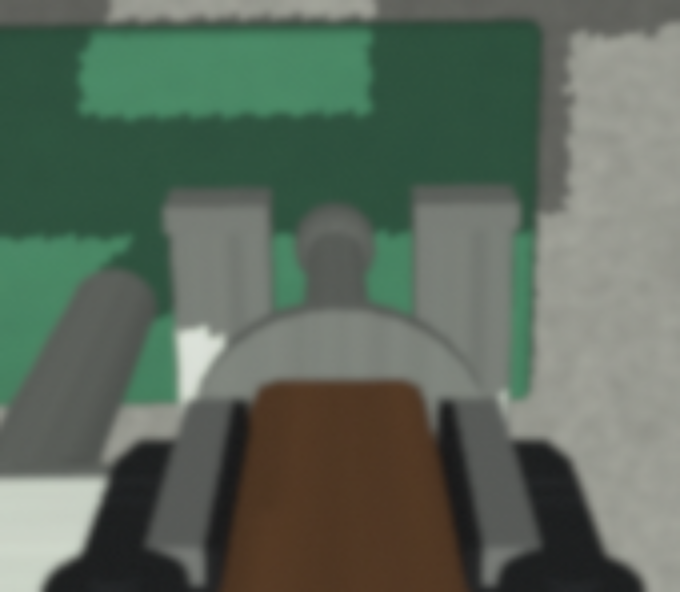

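View pics/s18.png

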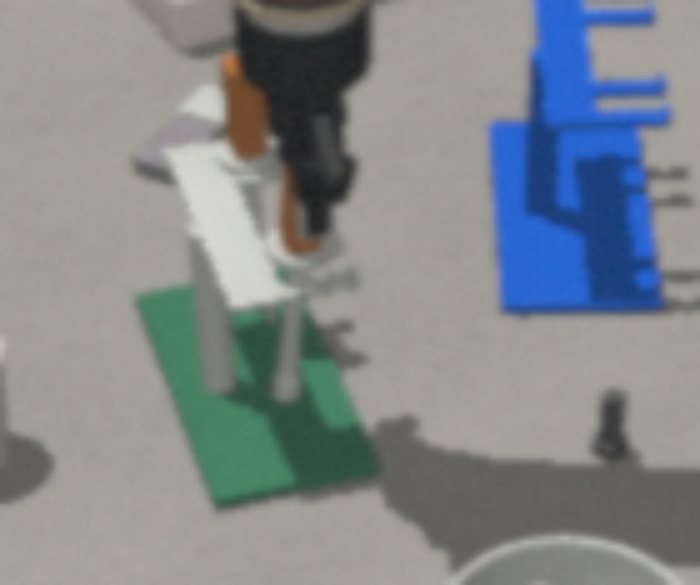

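Call:
arm_command([
  {"linear":[0,0,-0.4],"spin":0},
  {"linear":[0,0,-0.8],"spin":0},
  {"linear":[0,0,-1.0],"spin":0},
  {"linear":[0,0,-1.2],"spin":0},
  {"linear":[0,0,-1.2],"spin":0},
  {"linear":[0,0,-1.2],"spin":0},
])

```text
time: 30.32
tool_pos: [0.5576, -0.1158, 0.192]
orientation: [0.703, -0.702, 0.078, -0.087]
contact_force: [0.6, 0.4, -1.5]
opening: 0.0212
```

Call:
arm_command([
  {"linear":[0,0,-0.1],"spin":0},
  {"linear":[0,0,-0.15],"spin":0},
  {"linear":[0,0,-0.15],"spin":0},
])

```text
time: 30.7
tool_pos: [0.5578, -0.1159, 0.1908]
orientation: [0.703, -0.702, 0.078, -0.087]
contact_force: [-0.8, -0.2, 2.5]
opening: 0.0214
```

Call:
arm_command([
  {"linear":[0,0,0],"spin":0},
  {"linear":[0,0,0],"spin":0},
  {"linear":[0,0,0],"spin":0},
  {"linear":[0,0,0],"spin":0},
  {"linear":[0,0,0],"spin":0},
  {"linear":[0,0,0],"spin":0},
  {"linear":[0,0,0],"spin":0},
  {"linear":[0,0,0],"spin":0},
], jaw=1)

```text
time: 31.7
tool_pos: [0.5578, -0.1159, 0.1908]
orientation: [0.703, -0.702, 0.078, -0.087]
contact_force: [0.3, -0.1, 1.0]
opening: 0.0853
```

```bash
python3 - <<'E'
from plant import env
from h import *
s=env.observe();print(s["time"],s["tool_pos"],s["contact_force"],s["opening"])
w=env.camera("wrist");sc=env.camera("scene")
cv2.imwrite("pics/w19.png",w)
cv2.imwrite("pics/s19.png",cv2.resize(sc[160:290,230:370],None,fx=5,fy=4.5))
E
```

```text
31.7 [ 0.55776817 -0.11588957  0.19083997] [ 0.31119252 -0.06815526  0.96564958] 0.0853272265915521
```

View pics/w19.png

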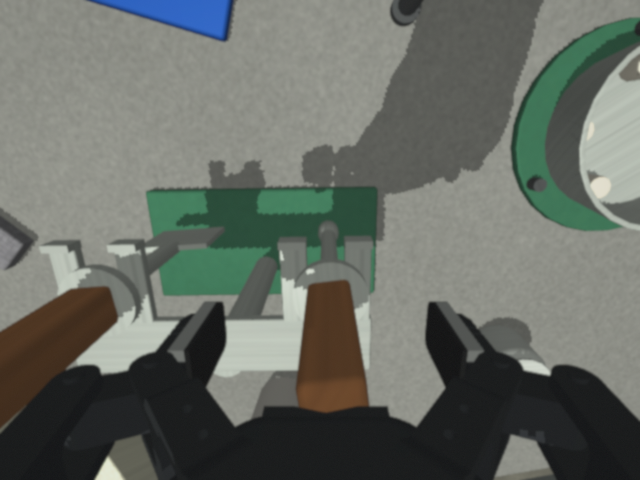

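View pics/s19.png

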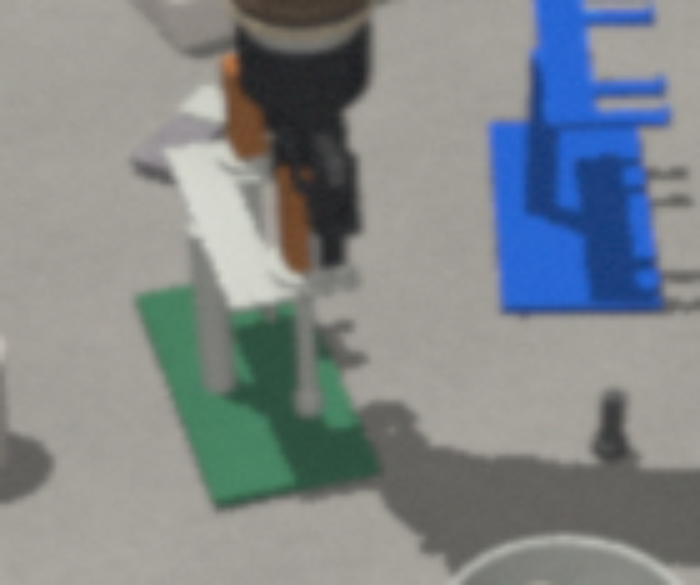

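Call:
arm_command([
  {"linear":[0,0,3],"spin":0},
  {"linear":[0,0,7],"spin":0},
  {"linear":[0,0,12],"spin":0},
  {"linear":[0,0,14],"spin":0},
  {"linear":[-5,1,14],"spin":0},
  {"linear":[-10,2,14],"spin":0},
  {"linear":[-10,8,14],"spin":0},
  {"linear":[-10,13,14],"spin":0},
  {"linear":[-11,18,14],"spin":0},
  {"linear":[-12,23,14],"spin":0},
  {"linear":[-13,29,14],"spin":0},
  {"linear":[-14,34,14],"spin":0},
])

```text
time: 33.3
tool_pos: [0.4171, 0.2262, 0.331]
orientation: [0.703, -0.701, 0.078, -0.087]
contact_force: [0.9, -0.2, 0.3]
opening: 0.085
```

Call:
arm_command([
  {"linear":[-2,6,0],"spin":0},
  {"linear":[-4,12,0],"spin":0},
  {"linear":[-6,18,0],"spin":0},
  {"linear":[-6,18,0],"spin":0},
  {"linear":[-6,18,0],"spin":0},
])

```text
time: 33.92
tool_pos: [0.3572, 0.4059, 0.3307]
orientation: [0.703, -0.702, 0.078, -0.087]
contact_force: [0.5, -1.5, 0.2]
opening: 0.0856
```

```bash
python3 - <<'E'
from plant import env
from h import *
pt=env.camera_params("top");ps=env.camera_params("scene")
s=env.observe();print(s["time"],s["tool_pos"],s["dq"].round(3))
im=env.camera("top");sc=env.camera("scene")
cv2.imwrite("pics/tf.png",im);cv2.imwrite("pics/sf.png",sc)
cv2.imwrite("pics/sfc.png",cv2.resize(sc[150:290,220:380],(800,700),interpolation=cv2.INTER_CUBIC)[50:650])
cv2.imwrite("pics/tfc.png",cv2.resize(im[185:285,325:445],(720,600),interpolation=cv2.INTER_CUBIC))
for nm,img,p,roi,thr in(("top",im,pt,(185,285,325,445),130),("scene",sc,ps,(150,240,260,310),50)):
    h=cv2.cvtColor(img,cv2.COLOR_BGR2HSV).astype(int);m=(h[...,0]<15)&(h[...,1]>120)&(h[...,2]>thr)
    k=np.zeros(m.shape,bool);k[roi[0]:roi[1],roi[2]:roi[3]]=1
    n,l,st,c=cv2.connectedComponentsWithStats((m&k).astype(np.uint8))
    for i in range(1,n):
        if st[i][4]>8: print(nm,st[i],c[i].round(1),onz(p,c[i],.249))
E
```

```text
33.925 [0.35720815 0.40588566 0.330658  ] [ 0.024 -0.021  0.025  0.012  0.004  0.001  0.004]
top [361 209   8   9  61] [364.7 213.3] [ 0.56071459 -0.11199959  0.249     ]
top [416 221   9   8  62] [420.3 224.4] [ 0.53526587 -0.23239681  0.249     ]
scene [275 172   7  22 132] [278.4 181.9] [ 0.55653343 -0.19420561  0.249     ]
scene [285 197   9  23 141] [289.3 207.2] [ 0.58237628 -0.07724298  0.249     ]
```

View pics/tf.png

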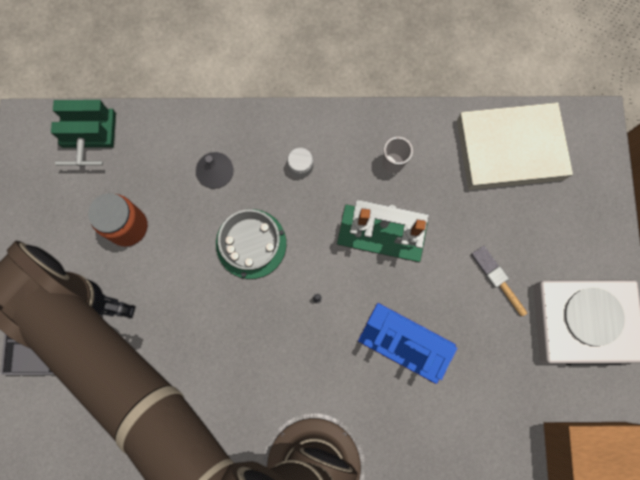

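View pics/sfc.png

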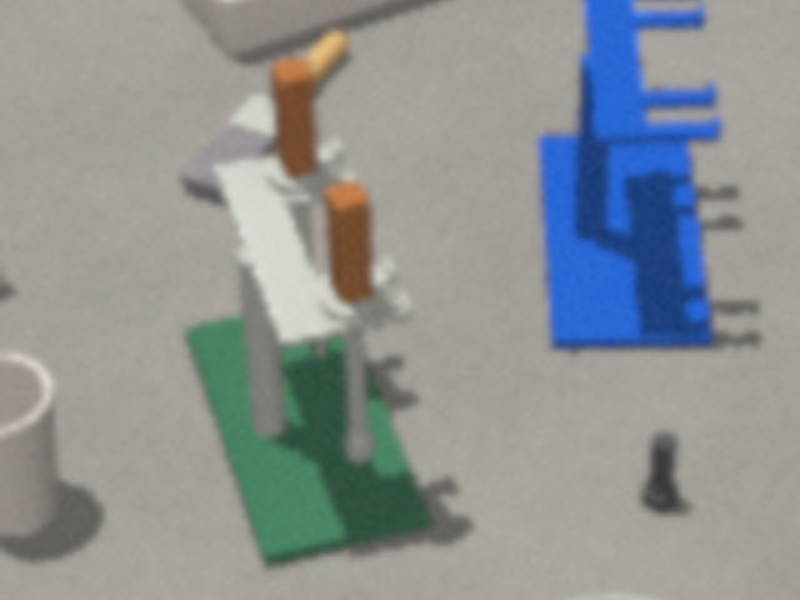

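View pics/tfc.png

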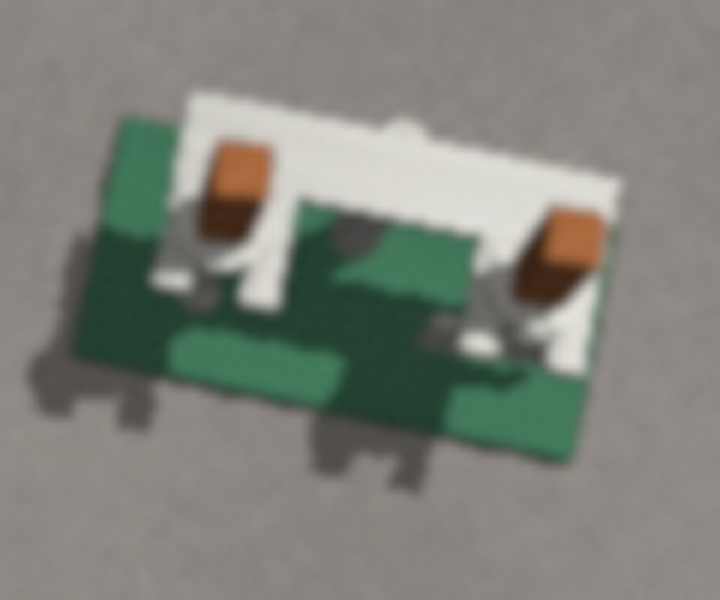

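```bash
python3 - <<'E'
from plant import env
print(env.finish_job())
E
```

```text
the job is handed in; nothing more can be done
None
```

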